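# Clear and reload the button feeder's deck

## Robot

A 6-joint arm with a two-finger parallel gripper is mounted at the origin on the work surface. World frame = base frame: x ahead of the robot, y to its left, z up, the work surface at z = 0. Lengths are in m, angles in rad, forces in N, time in s.
With the tool pointing down it reaches from about 0.25 to 0.85 m from the base axis. Payload 12.5 kg.
Tool frame: the origin (TCP) lies midway between the tips of the shut fingers; the grasp point (between the pads) lies 19 mm behind it; z points along the fingers, y is the line along which they close (so a half turn about z gives the same grasp; the last joint's range is limited). The gripper opens to 93 mm and grips with 3 to 60 N. Pads are 15 mm wide; open, the fingers measure 128 mm over their backs; the gripper's body (75 mm by 188 mm) begins 65 mm behind the grasp point.
Start: joints at [-1.313, 0.351, 1.652, -0, 1.139, -0.085], TCP at [0.185, -0.518, 0.189] pointing down, gripper open.
Joint ranges: [-2.75, 2.75], [-0.79, 2.1], [0.01, 2.65], [-1.57, 4.71], [0.07, 3.14], [-2.87, 2.87]. Speed limits (rad/s): [2.22, 2.22, 2.79, 3.14, 3.14, 3.14].

## Interface

Orientations are given as [roll, pitch, yaw] about the fixed x, y, z axes, in that order (R = Rz(yaw) Ry(pitch) Rx(roll)).
In Python, from rig import robot, imaging, finish_job gives the robot as it stands. The module is installed in compiled form; this text tells all that it offers.
- The arm moves only by the tool jog_arm, never from a script. Its argument "commands" is one flat list of numbers, 7 for each row, row after row: the shift along the tool's x, y, z in cm, then the turn, a rotation vector about the tool's x, y, z in degrees, then the opening, from -1 (shut) to 1 (fully open). A call has exactly 8 rows; each row is the pose to reach, as a shift and turn from the pose commanded when the call began, along the tool's axes at that moment; what a row does not reach only later rows make up. A row lasts 1/10 s, in which the tool goes at most 50 mm and 8.59 degrees, less where a joint would pass 70% of its speed; a pose out of reach is approached as far as the arm can. A call with a gripper value outside its range is refused whole. The fingers move at their own pace and stop on an object; "grip_force" is the grip in N (left out, the last holds). Time passes only in rows, so rows that repeat a pose let the fingers close, or fill a call up. It gives the time, the measured TCP pose, the force, the opening and the grip force at its end, in the units of the state.
- robot.sense(): the state, without advancing time (a new reading comes with each control period).
- imaging.get_image(name): name is "scene" or "side" or "wrist"; returns a dict with "image" (400x640x3 uint8, red, green, blue), "range_z" (400x640 float32, m along the optical axis (not along the pixel's ray), 0 where there is no reading), "K" (3x3 intrinsics, pixels), "pose" (4x4, takes a point from camera to world coordinates); the wrist camera has in their place "T_tool_cam" (4x4, takes a point from camera to tool coordinates, whose origin is the TCP and whose axes are the flange's). Camera axes: x right, y down, z forward; pixel columns grow to the right and rows downward; lengths in m; the calibration is good to about 2 mm. The wrist camera is an equidistant fisheye: a pixel r from the principal point sees the ray r / f radians off the axis. A picture is of the moment at which its call begins: read the wrist's pose just before it.
- finish_job(): hands the job in; it is judged then, once.
The state is a dict: "t": time; "q": joint angles; "dq": joint speeds; "joint_efforts": joint torques, N m; "tool_pos": TCP position; "eef_rot": TCP orientation; "ft_force": force on the tool from outside, world axes, zero at the start; "ft_torque": the same for the moment, N m; "width": finger opening in m; "finger_force": force on a finger pad.
Only numpy, scipy, OpenCV 4.12 (cv2) and the standard library are available. Lean on these libraries where they do the work, as an engineer would, in place of code of your own. Each camera call takes 0.05 s, during which the arm holds its last target. There are 200 camera calls.

## Task

With the scraper block in the gripper, wipe all the loose button blanks off the feeder's deck into the catch tray at its open end, without touching the blanks with the fingers, then stand the scraper back in its rest. After that take every button magazine out of the bin and stand each one upright on the clean deck inside a black outline of its own, lengthwise in it. Leave everything else on the table alone.

Things in the scene. Friction and masses are not known exactly. Their poses are not given: they have to be found in the camera images.
- deck: fixed aluminium feeder deck, 200 x 300 mm, its flat top 50 mm above the table. Origin: at table height under the centre of the deck's top; y along its 300 mm length, x across. Steel fences 10 mm thick and 12 mm high stand on both long edges and on the +y end, leaving a clear top from x -90 to +90 mm and y -150 to +140 mm. The -y end is open and drops into the catch tray
- tray (a point): centre of the floor of the catch tray, a dark steel tray fixed to the open -y end of the deck (axes as the deck's); inside 188 mm in x by 104 mm in y, floor 4 mm above the table; side walls 45 mm and end wall 62 mm above the table
- outline0 (a point): centre, on the deck's top, of a rectangular outline in thin black lines (no height), inside 130 mm along the deck's x by 46 mm along its y; four lie side by side, centres 58 mm apart
- outline1 (a point): centre, on the deck's top, of a rectangular outline in thin black lines (no height), inside 130 mm along the deck's x by 46 mm along its y; four lie side by side, centres 58 mm apart
- outline2 (a point): centre, on the deck's top, of a rectangular outline in thin black lines (no height), inside 130 mm along the deck's x by 46 mm along its y; four lie side by side, centres 58 mm apart
- outline3 (a point): centre, on the deck's top, of a rectangular outline in thin black lines (no height), inside 130 mm along the deck's x by 46 mm along its y; four lie side by side, centres 58 mm apart
- rest: fixed shallow white plastic rest for the scraper, 130 (x) x 66 (y) x 10 mm high, walls and floor 4 mm thick; origin at the centre of its underside
- scraper: loose scraper block, 180 g: black rubber foot 100 (x) x 34 (y) x 22 mm high, on it a pale wooden grip 64 (x) x 28 (y) x 48 mm high, 70 mm high in all; origin at the centre of its underside, z up. It starts standing in its rest, its long side along the rest's
- bin: fixed low grey bin, 225 (x) x 128 (y) x 22 mm high, with 2 x 2 compartments 108 (x) x 42 mm (y) inside, a 30 mm wide rib between the two rows; floor 4 mm above the table; origin at the centre of its underside
- magazine0: loose button magazine: dark steel block 90 (x) x 30 (y) x 40 mm high with a row of brass buttons along its top, 160 g; origin at the centre of its underside, z up. Three or all four are there (None: absent, or held), each standing in a compartment of the bin
- magazine1: loose button magazine: dark steel block 90 (x) x 30 (y) x 40 mm high with a row of brass buttons along its top, 160 g; origin at the centre of its underside, z up. Three or all four are there (None: absent, or held), each standing in a compartment of the bin
- magazine2: loose button magazine: dark steel block 90 (x) x 30 (y) x 40 mm high with a row of brass buttons along its top, 160 g; origin at the centre of its underside, z up. Three or all four are there (None: absent, or held), each standing in a compartment of the bin
- magazine3: loose button magazine: dark steel block 90 (x) x 30 (y) x 40 mm high with a row of brass buttons along its top, 160 g; origin at the centre of its underside, z up. Three or all four are there (None: absent, or held), each standing in a compartment of the bin
- blank0: loose spoiled button blank: black disc 34 mm across and 8 mm thick with a brass centre, 14 g, lying on the deck at the start; origin at the centre of its underside. Three to five of the six are there (None: absent)
- blank1: loose spoiled button blank: black disc 34 mm across and 8 mm thick with a brass centre, 14 g, lying on the deck at the start; origin at the centre of its underside. Three to five of the six are there (None: absent)
- blank2: loose spoiled button blank: black disc 34 mm across and 8 mm thick with a brass centre, 14 g, lying on the deck at the start; origin at the centre of its underside. Three to five of the six are there (None: absent)
- blank3: loose spoiled button blank: black disc 34 mm across and 8 mm thick with a brass centre, 14 g, lying on the deck at the start; origin at the centre of its underside. Three to five of the six are there (None: absent)
- blank4: loose spoiled button blank: black disc 34 mm across and 8 mm thick with a brass centre, 14 g, lying on the deck at the start; origin at the centre of its underside. Three to five of the six are there (None: absent)
- blank5: loose spoiled button blank: black disc 34 mm across and 8 mm thick with a brass centre, 14 g, lying on the deck at the start; origin at the centre of its underside. Three to five of the six are there (None: absent)
- cone_a: bystander, to be left alone: thread cone, 64 mm wide, 115 mm high; origin at the centre of its underside
- cone_b: bystander, to be left alone: thread cone, 64 mm wide, 115 mm high; origin at the centre of its underside
- oil: bystander, to be left alone: oil bottle, 52 mm wide, 140 mm high; origin at the centre of its underside
- driver: bystander, to be left alone: screwdriver lying on the table, its handle to -x of its frame
- cup: bystander, to be left alone: white cup, 72 mm wide, 80 mm high; origin at the centre of its underside

How it is judged:
On the way, in this order (a step that is already met when the one before it is completed fails the run):
1. every blank lies in the catch tray, with the scraper still in the gripper (x of blank0 in the frame of tray between -0.096 and 0.096 m and y of blank0 in the frame of tray between -0.056 and 0.056 m and z of each of blank0, blank1, blank2, blank3, blank4, blank5 in the frame of tray below 0.04 m and x of blank1 in the frame of tray between -0.096 and 0.096 m and y of blank1 in the frame of tray between -0.056 and 0.056 m and x of blank2 in the frame of tray between -0.096 and 0.096 m and y of blank2 in the frame of tray between -0.056 and 0.056 m and x of blank3 in the frame of tray between -0.096 and 0.096 m and y of blank3 in the frame of tray between -0.056 and 0.056 m and x of blank4 in the frame of tray between -0.096 and 0.096 m and y of blank4 in the frame of tray between -0.056 and 0.056 m and x of blank5 in the frame of tray between -0.096 and 0.096 m and y of blank5 in the frame of tray between -0.056 and 0.056 m and contact force between the fingers and scraper above 0.5 N), for 0.2 s.
2. the scraper stands in its rest, released (x of scraper in the frame of rest between -0.02 and 0.02 m and y of scraper in the frame of rest between -0.02 and 0.02 m and z of scraper in the frame of rest below 0.008 m and angle between scraper's own z axis and vertical below 0.1 rad and contact force between the fingers and scraper below 0.1 N), for 0.2 s.
3. every magazine stands upright inside an outline of its own on the deck, released (((x of magazine0 in the frame of outline0 between -0.024 and 0.024 m and y of magazine0 in the frame of outline0 between -0.012 and 0.012 m and z of magazine0 in the frame of outline0 between -0.005 and 0.005 m) or (x of magazine0 in the frame of outline1 between -0.024 and 0.024 m and y of magazine0 in the frame of outline1 between -0.012 and 0.012 m and z of magazine0 in the frame of outline1 between -0.005 and 0.005 m) or (x of magazine0 in the frame of outline2 between -0.024 and 0.024 m and y of magazine0 in the frame of outline2 between -0.012 and 0.012 m and z of magazine0 in the frame of outline2 between -0.005 and 0.005 m) or (x of magazine0 in the frame of outline3 between -0.024 and 0.024 m and y of magazine0 in the frame of outline3 between -0.012 and 0.012 m and z of magazine0 in the frame of outline3 between -0.005 and 0.005 m)) and angle between the x axis of each of magazine0, magazine1, magazine2, magazine3 and the x axis of deck, either way round below 0.25 rad and angle between each of magazine0, magazine1, magazine2, magazine3's own z axis and vertical below 0.1 rad and contact force between the fingers and magazine0 below 0.1 N and ((x of magazine1 in the frame of outline0 between -0.024 and 0.024 m and y of magazine1 in the frame of outline0 between -0.012 and 0.012 m and z of magazine1 in the frame of outline0 between -0.005 and 0.005 m) or (x of magazine1 in the frame of outline1 between -0.024 and 0.024 m and y of magazine1 in the frame of outline1 between -0.012 and 0.012 m and z of magazine1 in the frame of outline1 between -0.005 and 0.005 m) or (x of magazine1 in the frame of outline2 between -0.024 and 0.024 m and y of magazine1 in the frame of outline2 between -0.012 and 0.012 m and z of magazine1 in the frame of outline2 between -0.005 and 0.005 m) or (x of magazine1 in the frame of outline3 between -0.024 and 0.024 m and y of magazine1 in the frame of outline3 between -0.012 and 0.012 m and z of magazine1 in the frame of outline3 between -0.005 and 0.005 m)) and contact force between the fingers and magazine1 below 0.1 N and ((x of magazine2 in the frame of outline0 between -0.024 and 0.024 m and y of magazine2 in the frame of outline0 between -0.012 and 0.012 m and z of magazine2 in the frame of outline0 between -0.005 and 0.005 m) or (x of magazine2 in the frame of outline1 between -0.024 and 0.024 m and y of magazine2 in the frame of outline1 between -0.012 and 0.012 m and z of magazine2 in the frame of outline1 between -0.005 and 0.005 m) or (x of magazine2 in the frame of outline2 between -0.024 and 0.024 m and y of magazine2 in the frame of outline2 between -0.012 and 0.012 m and z of magazine2 in the frame of outline2 between -0.005 and 0.005 m) or (x of magazine2 in the frame of outline3 between -0.024 and 0.024 m and y of magazine2 in the frame of outline3 between -0.012 and 0.012 m and z of magazine2 in the frame of outline3 between -0.005 and 0.005 m)) and contact force between the fingers and magazine2 below 0.1 N and ((x of magazine3 in the frame of outline0 between -0.024 and 0.024 m and y of magazine3 in the frame of outline0 between -0.012 and 0.012 m and z of magazine3 in the frame of outline0 between -0.005 and 0.005 m) or (x of magazine3 in the frame of outline1 between -0.024 and 0.024 m and y of magazine3 in the frame of outline1 between -0.012 and 0.012 m and z of magazine3 in the frame of outline1 between -0.005 and 0.005 m) or (x of magazine3 in the frame of outline2 between -0.024 and 0.024 m and y of magazine3 in the frame of outline2 between -0.012 and 0.012 m and z of magazine3 in the frame of outline2 between -0.005 and 0.005 m) or (x of magazine3 in the frame of outline3 between -0.024 and 0.024 m and y of magazine3 in the frame of outline3 between -0.012 and 0.012 m and z of magazine3 in the frame of outline3 between -0.005 and 0.005 m)) and contact force between the fingers and magazine3 below 0.1 N), for 0.2 s.
At the end, for the whole second after the job is handed in: blanks all down in the catch tray; scraper upright in its rest, within 20 mm of its centre each way; each magazine upright on the deck, within 24 mm (deck x) and 12 mm (deck y) of the centre of an outline of its own, lengthwise within 0.25 rad; all released and at rest (all of step 2 and all of step 3 and x of blank0 in the frame of tray between -0.096 and 0.096 m and y of blank0 in the frame of tray between -0.056 and 0.056 m and z of each of blank0, blank1, blank2, blank3, blank4, blank5 in the frame of tray below 0.04 m and x of blank1 in the frame of tray between -0.096 and 0.096 m and y of blank1 in the frame of tray between -0.056 and 0.056 m and x of blank2 in the frame of tray between -0.096 and 0.096 m and y of blank2 in the frame of tray between -0.056 and 0.056 m and x of blank3 in the frame of tray between -0.096 and 0.096 m and y of blank3 in the frame of tray between -0.056 and 0.056 m and x of blank4 in the frame of tray between -0.096 and 0.096 m and y of blank4 in the frame of tray between -0.056 and 0.056 m and x of blank5 in the frame of tray between -0.096 and 0.096 m and y of blank5 in the frame of tray between -0.056 and 0.056 m and linear speed of each of blank0, blank1, blank2, blank3, blank4, blank5, magazine0, magazine1, magazine2, magazine3, scraper below 0.03 m/s); the robot touches nothing.
It fails at once if the fingers press on a blank (contact force between the fingers and blank0 above 1 N or contact force between the fingers and blank1 above 1 N or contact force between the fingers and blank2 above 1 N or contact force between the fingers and blank3 above 1 N or contact force between the fingers and blank4 above 1 N or contact force between the fingers and blank5 above 1 N).
It fails at once if a bystander is moved more than 30 mm (distance of any of cone_a, cone_b, oil, driver, cup from where it was at the start of the episode above 0.03 m).
Of magazine0, magazine1, magazine2, magazine3 only 3 to 4 are there at a start; the rules pass over those that are not, and their reading is None.
Of blank0, blank1, blank2, blank3, blank4, blank5 only 3 to 5 are there at a start; the rules pass over those that are not, and their reading is None.
At some moment in a run one of magazine0, magazine1, magazine2, magazine3, blank0, blank1, blank2, blank3, blank4, blank5 may be knocked a few centimetres aside while the robot is not near it.
It also fails if it takes over 210 s, if anything falls off the work surface, if the arm or the gripper's body presses on something with over 40 N, if the wrist force passes 120 N, or if a joint passes its speed limit or range.

## Working session

There is one attempt and no reset: what is moved stays moved. The work goes in short steps, Python scripts to look and compute and a tool call to move; the robot and the scene stay as the last step left them, time stands still between calls to the robot, and variables do not carry over. Pictures are saved under pics/ and viewed, at most 14 in all, crops included, and the job is handed in when it is done.

Besides the shell and the picture viewer there is one more tool, called after "Emit:" as name(argument=value, ...), one argument or row to a line, values as JSON. jog_arm: Moves the arm, as the interface text tells. Its arguments: {"type":"object","properties":{"commands":{"type":"array"},"grip_force":{"type":"number"}},"required":["commands"]}

```bash
mkdir -p pics
python3 - <<'E'
from rig import robot, imaging
import cv2, numpy as np
s=robot.sense(); print({k:np.round(v,3).tolist() for k,v in s.items()})
for n in ("scene","side"):
    d=imaging.get_image(n); cv2.imwrite(f"pics/{n}0.png",d["image"][:,:,::-1]); np.savez(f"{n}0.npz",**d)
    print(n,d["K"].tolist(),np.round(d["pose"],3).tolist())
E
```

```text
{'t': 0.0, 'q': [-1.313, 0.351, 1.652, -0.0, 1.139, -0.085], 'dq': [-0.0, 0.001, 0.002, 0.0, 0.0, -0.001], 'joint_efforts': [-0.001, -49.732, -28.526, 0.07, 0.026, -0.0], 'tool_pos': [0.185, -0.518, 0.189], 'eef_rot': [-3.14, -0.0, 0.343], 'ft_force': [0.635, -0.513, -0.178], 'ft_torque': [-0.003, -0.035, -0.004], 'finger_force': 0.0, 'width': 0.093}
scene [[511.1826984194405, 0.0, 322.17051338907345], [0.0, 511.1826984194405, 202.7376320278681], [0.0, 0.0, 1.0]] [[0.423, 0.504, -0.753, 1.716], [0.906, -0.229, 0.356, -0.516], [0.007, -0.833, -0.553, 0.89], [0.0, 0.0, 0.0, 1.0]]
side [[366.72312314478165, 0.0, 318.7426182564142], [0.0, 366.72312314478165, 206.76899658797947], [0.0, 0.0, 1.0]] [[-0.841, -0.327, 0.431, 0.223], [-0.541, 0.508, -0.67, 0.597], [0.001, -0.797, -0.604, 0.615], [0.0, 0.0, 0.0, 1.0]]
```

View pics/scene0.png

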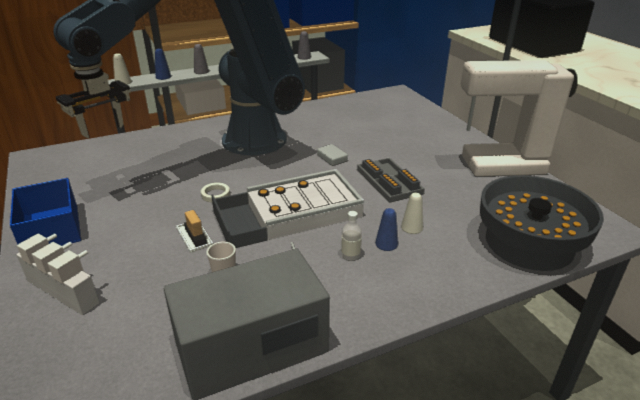

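View pics/side0.png

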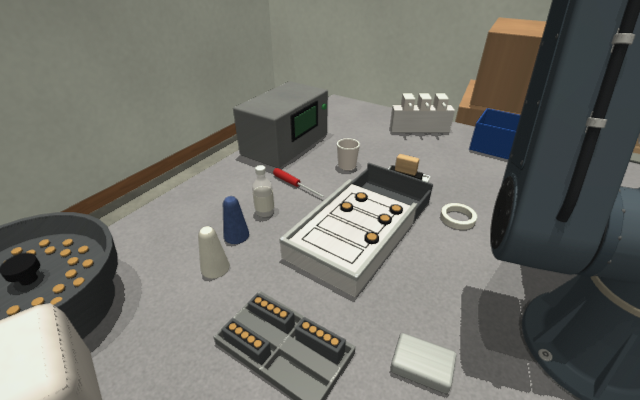

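Scene and side show the deck with its tray at the scene's left (px 240,220), five blanks, the scraper at (193,230), and a bin at (390,178) with three magazines. I'll build a top-down map from both clouds.

```bash
cat > h.py <<'E'
import numpy as np, cv2
from scipy.spatial.transform import Rotation as R
def cloud(d):
    K=d["K"]; z=d["range_z"]; v,u=np.mgrid[:400,:640]
    p=np.stack([(u-K[0,2])/K[0,0]*z,(v-K[1,2])/K[1,1]*z,z],-1)
    P=p@d["pose"][:3,:3].T+d["pose"][:3,3]; P[z<=0]=np.nan
    return P
X0,X1,Y0,Y1,S=0.2,0.85,-0.45,0.4,0.001
def ortho(d,lo,hi,fill=True):
    """top-down colour + height; row = x up (far at top), col = -y (left = +y)"""
    P=cloud(d); H=int((X1-X0)/S); W=int((Y1-Y0)/S)
    col=np.zeros((H,W,3),np.uint8); hh=np.full((H,W),-1.)
    # dense: upsample cloud and image
    up=3; Q=cv2.resize(P.astype(np.float32),None,fx=up,fy=up,interpolation=cv2.INTER_NEAREST if False else cv2.INTER_LINEAR)
    I=cv2.resize(d["image"],None,fx=up,fy=up)
    q=Q.reshape(-1,3); c=I.reshape(-1,3)
    m=np.isfinite(q[:,2])&(q[:,2]>lo)&(q[:,2]<hi)&(q[:,0]>X0)&(q[:,0]<X1)&(q[:,1]>Y0)&(q[:,1]<Y1)
    q=q[m];c=c[m]; o=np.argsort(q[:,2]); q=q[o];c=c[o]
    r=np.clip(((X1-q[:,0])/S).astype(int),0,H-1); k=np.clip(((Y1-q[:,1])/S).astype(int),0,W-1)
    col[r,k]=c; hh[r,k]=q[:,2]
    return col,hh
def px2xy(c,r): return X1-r*S, Y1-c*S
E
python3 - <<'E'
from h import *
for n in("scene","side"):
    d=dict(np.load(f"{n}0.npz")); col,hh=ortho(d,-0.01,0.2)
    col=np.clip(col.astype(float)*1.3,0,255).astype(np.uint8)
    for i in range(0,850,50): col[:, i]=(col[:,i]//2)
    for i in range(0,650,50): col[i]=col[i]//2
    cv2.imwrite(f"pics/ortho_{n}.png",cv2.resize(col[:,:,::-1],(780,596)))
    P=cloud(d); t=P[(P[...,2]<.01)&(P[...,2]>-.01)&(P[...,0]>.2)&(P[...,0]<.8)]; print(n,np.median(t,0),t[:,2].std())
    z=P[(abs(P[...,2]-.05)<.006)&(P[...,0]>.3)&(P[...,0]<.75)&(abs(P[...,1])<.3)]; print(np.median(z,0))
E
```

```text
scene [ 0.56450469 -0.37634607  0.00266315] 0.0023450105184675708
[ 0.52882285 -0.01253947  0.05228161]
side [0.49372329 0.16113669 0.00174565] 0.0016938269002700567
[0.51598943 0.03936575 0.0515364 ]
```

View pics/ortho_scene.png

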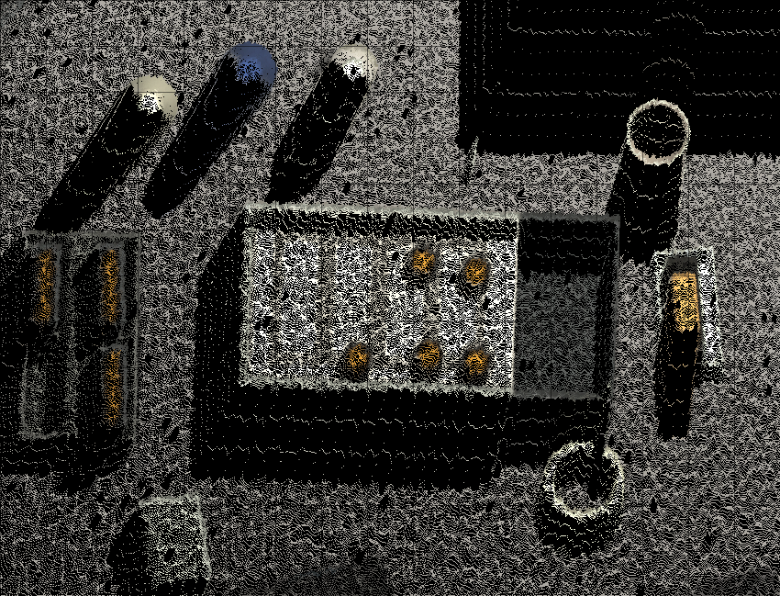

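View pics/ortho_side.png

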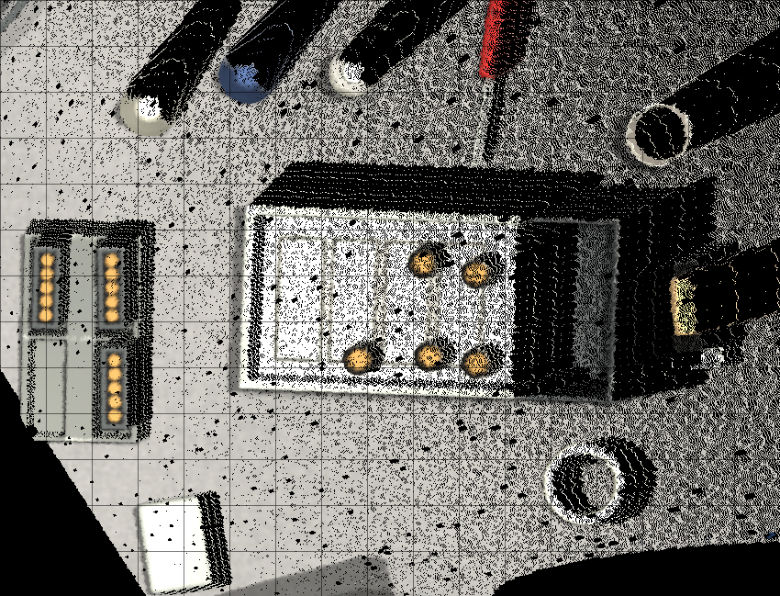

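The orthos show the deck (px 240–517, 205–390), tray to its right, five blanks (brass at 424,262; 476,270; 358,357; 430,355; 477,360), three magazines at (46,285), (111,285), (114,388), and the scraper grip at (685,305). Next I fit poses.

```bash
cat >> h.py <<'E'
def plane_warp(d,z,x0,x1,y0,y1,s=0.0005):
    """true projection of plane z=const into a top view: row = (x1-x)/s, col=(y1-y)/s"""
    T=np.linalg.inv(d["pose"]); r,c=np.mgrid[:int((x1-x0)/s),:int((y1-y0)/s)]
    p=np.stack([x1-r*s,y1-c*s,np.full(r.shape,z)],-1)@T[:3,:3].T+T[:3,3]
    K=d["K"]; u=p[...,0]/p[...,2]*K[0,0]+K[0,2]; v=p[...,1]/p[...,2]*K[1,1]+K[1,2]
    return cv2.remap(d["image"],u.astype(np.float32),v.astype(np.float32),cv2.INTER_LINEAR)
def brass(I):
    h=cv2.cvtColor(I,cv2.COLOR_RGB2HSV); return ((h[...,0]>8)&(h[...,0]<26)&(h[...,1]>120)&(h[...,2]>90)).astype(np.uint8)
E
python3 - <<'E'
from h import *
from scipy.optimize import least_squares
D={n:dict(np.load(f"{n}0.npz")) for n in("scene","side")}
for n,d in D.items():
    P=cloud(d)
    # brass clusters
    b=brass(d["image"]); 
    def cl(zlo,zhi,xl,xh,yl,yh,close):
        m=(b>0)&(P[...,2]>zlo)&(P[...,2]<zhi)&(P[...,0]>xl)&(P[...,0]<xh)&(P[...,1]>yl)&(P[...,1]<yh)
        k=cv2.dilate(m.astype(np.uint8),np.ones((close,close))) ; nn,L=cv2.connectedComponents(k)
        for i in range(1,nn):
            q=P[(L==i)&m]
            if len(q)<15: continue
            c=np.median(q,0); r=cv2.minAreaRect((q[:,:2]*1000).astype(np.float32))
            print("  ",len(q),np.round(c,4),"rect",np.round(r[0],1),np.round(r[1],1),round(r[2],1))
    print(n,"blanks");cl(.045,.07,.4,.65,-.16,.14,1)
    print(n,"mags");cl(.03,.06,.3,.65,.2,.5,9)
    print(n,"scraper");cl(.05,.09,.4,.6,-.42,-.28,3)
# warps for deck (z=.05) and bin(z=.022)
rows=[]
for n,d in D.items():
    w=plane_warp(d,.05,.40,.66,-.18,.16); rows.append(w)
cv2.imwrite("pics/deckwarp.png",cv2.resize(np.hstack([cv2.rotate(r,cv2.ROTATE_90_CLOCKWISE) for r in rows])[:,:,::-1],None,fx=.75,fy=.75))
E
```

```text
scene blanks
   23 [0.4611 0.0094 0.0618] rect [460.6  11.3] [20.4 17.6] 29.3
   25 [ 0.4637 -0.0673  0.0614] rect [463.4 -66.8] [20.7 25. ] 85.2
   26 [ 0.458  -0.1202  0.0613] rect [ 454.6 -119.6] [20.  21.4] 16.4
   29 [ 0.5668 -0.0613  0.061 ] rect [565.9 -61.2] [20.4 21. ] 68.3
   32 [ 0.5538 -0.1186  0.0606] rect [ 554.1 -118. ] [19.2 27.7] 83.4
scene mags
   85 [0.5132 0.2777 0.0486] rect [483.8 277.3] [188.   18.7] 3.0
   47 [0.5404 0.3509 0.0486] rect [538.4 350.7] [14.4 72.4] 86.3
scene scraper
   198 [ 0.5363 -0.3489  0.0742] rect [ 523.1 -348.1] [63.7 24.7] 4.8
side blanks
   40 [ 0.5524 -0.1193  0.0608] rect [ 552.4 -119.1] [21.6 21.1] 74.3
   42 [ 0.5628 -0.0604  0.0607] rect [563.2 -59.9] [20.5 19.8] 24.7
   44 [ 0.4535 -0.119   0.061 ] rect [ 453.9 -120.3] [19.9 24.1] 22.8
   47 [ 0.4612 -0.0678  0.0607] rect [462.3 -68.7] [21.7 20.7] 53.4
   59 [0.4582 0.0086 0.0602] rect [458.2   9. ] [20.5 24.8] 24.2
side mags
   190 [0.535  0.2783 0.0467] rect [536.  278.3] [72.7 13.7] 0.2
   228 [0.5348 0.3494 0.0466] rect [537.3 349.5] [14.3 73.9] 89.3
   226 [0.4269 0.2753 0.0467] rect [427.2 274.6] [72.8 14.1] 0.1
side scraper
```

View pics/deckwarp.png

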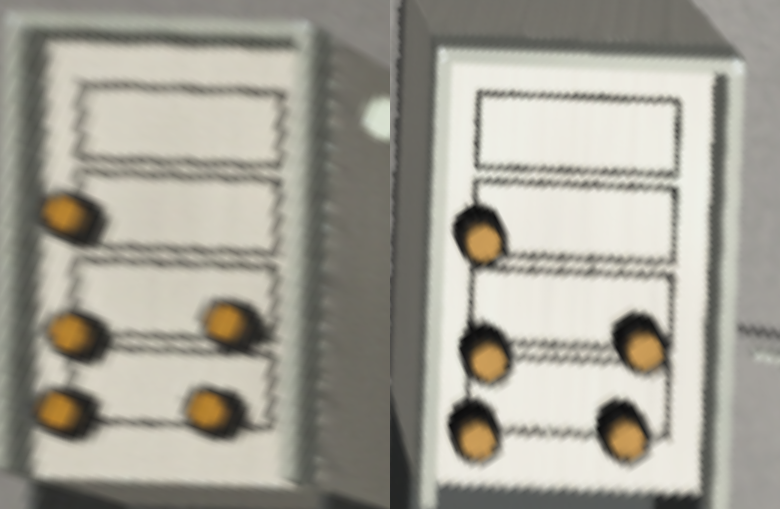

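Outlines in the warp: top one spans (80,87)–(285,165) in the scene view, and the two views agree to about 4 mm. The averages put the deck centre at (0.5205, −0.013), yaw −0.035, with outlines at deck y ±29 and ±87. I'll move above the scraper and refine with the wrist camera.

Emit:
jog_arm(
  commands=[4.7, -0.6, -0.2, 0, 0, 2, 1, 9.4, -1.2, -0.4, 0, 0, 4, 1, 14.0, -1.8, -0.6, 0, 0, 6, 1, 18.7, -2.4, -0.7, 0, 0, 8, 1, 23.4, -2.9, -0.8, 0, 0, 10, 1, 28.1, -3.5, -0.9, 0, 0, 12, 1, 32.8, -4.1, -1.0, 0, 0, 13.9, 1, 37.4, -4.7, -1.1, 0, 0, 13.9, 1],
)

```text
t: 0.9
tool_pos: [0.5229, -0.3466, 0.2002]
eef_rot: [-3.141, 0.0, 0.099]
ft_force: [-0.2, -0.6, 1.1]
width: 0.0931
finger_force: 0.0
```

Emit:
jog_arm(
  commands=[0, 0, 0, 0, 0, 0, 1, 0, 0, 0, 0, 0, 0, 1, 0, 0, 0, 0, 0, 0, 1, 0, 0, 0, 0, 0, 0, 1, 0, 0, 0, 0, 0, 0, 1, 0, 0, 0, 0, 0, 0, 1, 0, 0, 0, 0, 0, 0, 1, 0, 0, 0, 0, 0, 0, 1],
)

```text
t: 1.7
tool_pos: [0.5212, -0.3481, 0.2005]
eef_rot: [-3.142, -0.0, 0.1]
ft_force: [1.1, -0.1, 0.1]
width: 0.093
finger_force: 0.0
```

```bash
cat >> h.py <<'E'
def wrist(name=None):
    from rig import robot, imaging
    s=robot.sense(); d=imaging.get_image("wrist")
    T=np.eye(4); T[:3,:3]=R.from_euler("xyz",s["eef_rot"]).as_matrix(); T[:3,3]=s["tool_pos"]
    d["pose"]=T@d["T_tool_cam"]; d["tool"]=T
    return s,d
def wrist_warp(d,z,x0,x1,y0,y1,s=0.0005):
    T=np.linalg.inv(d["pose"]); r,c=np.mgrid[:int(round((x1-x0)/s)),:int(round((y1-y0)/s))]
    p=np.stack([x1-r*s,y1-c*s,np.full(r.shape,z)],-1)@T[:3,:3].T+T[:3,3]
    K=d["K"]; rho=np.hypot(p[...,0],p[...,1]); th=np.arctan2(rho,p[...,2])
    u=p[...,0]/rho*th*K[0,0]+K[0,2]; v=p[...,1]/rho*th*K[1,1]+K[1,2]
    return cv2.remap(d["image"],u.astype(np.float32),v.astype(np.float32),cv2.INTER_LINEAR)
def wcloud(d):
    K=d["K"]; v,u=np.mgrid[:400,:640]; x=(u-K[0,2])/K[0,0]; y=(v-K[1,2])/K[1,1]; th=np.hypot(x,y)+1e-9
    z=d["range_z"]; k=np.tan(np.minimum(th,1.5))*z/th
    P=np.stack([x*k,y*k,z],-1)@d["pose"][:3,:3].T+d["pose"][:3,3]; P[(z<=0)|(th>1.4)]=np.nan
    return P
E
python3 - <<'E'
from h import *
s,d=wrist(); print(s["t"],s["tool_pos"],s["eef_rot"]); print(d["K"].tolist(),np.round(d["T_tool_cam"],3).tolist())
np.savez("w1.npz",**d)
w=wrist_warp(d,.074,.44,.60,-.43,-.27); w0=cv2.resize(w,(480,480))
cv2.imwrite("pics/w1.png",np.hstack([cv2.resize(d["image"],(320,200)).repeat(1,0),]) [:,:,::-1])
P=wcloud(d)
m=(P[...,2]>.066)&(P[...,2]<.085)&(abs(P[...,0]-.52)<.06)&(abs(P[...,1]+.35)<.04)
q=P[m]; print(len(q),np.median(q,0),cv2.minAreaRect((q[:,:2]*1000).astype(np.float32)))
b=np.zeros((480,800,3),np.uint8); b[:200,:320]=cv2.resize(d["image"],(320,200)); b[:,320:]=w0
cv2.imwrite("pics/w1.png",b[:,:,::-1])
E
```

```text
1.7 [ 0.52120695 -0.34811121  0.20046047] [-3.14158651e+00 -4.47519620e-06  9.99769553e-02]
[[309.70691628693146, 0.0, 317.30894894637373], [0.0, 309.70691628693146, 201.08147647147365], [0.0, 0.0, 1.0]] [[0.0, -0.957, -0.289, 0.081], [1.0, 0.0, 0.001, -0.0], [-0.0, -0.289, 0.957, -0.196], [0.0, 0.0, 0.0, 1.0]]
1482 [ 0.51797952 -0.34781561  0.07412449] ((516.1846923828125, -348.1652526855469), (64.34882354736328, 27.782716751098633), 5.109786033630371)
```

View pics/w1.png

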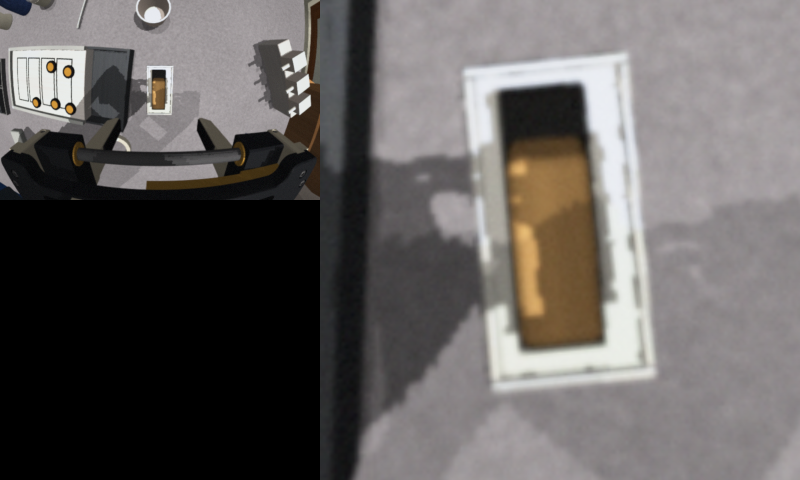

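The wrist view gives the grip top at 64.3×27.8 mm, centre (0.516, −0.348), yaw 0.089, top z 0.074, which all match the given sizes. I'll grasp it.

Run:
```python
from h import *
d=dict(np.load("w1.npz")); P=wcloud(d)
m=(P[...,2]>.007)&(P[...,2]<.014)&(abs(P[...,0]-.516)<.09)&(abs(P[...,1]+.348)<.05)
mm=cv2.morphologyEx(m.astype(np.uint8),cv2.MORPH_OPEN,np.ones((2,2)))>0
print(cv2.minAreaRect((P[mm][:,:2]*1000).astype(np.float32)),cv2.minAreaRect((P[m][:,:2]*1000).astype(np.float32)))
```

```text
((507.9644470214844, -354.8354797363281), (135.395751953125, 65.0968017578125), 6.267660140991211) ((510.6996765136719, -351.48858642578125), (130.1792449951172, 67.19950866699219), 5.144913196563721)
```

Emit:
jog_arm(
  commands=[-0.5, 0, 2.5, 0, 0, 0.6, 1, -0.5, 0, 5, 0, 0, 0.6, 1, -0.5, 0, 7.5, 0, 0, 0.6, 1, -0.5, 0, 10, 0, 0, 0.6, 1, -0.5, 0, 12.5, 0, 0, 0.6, 1, -0.5, 0, 14.5, 0, 0, 0.6, 1, -0.5, 0, 15.7, 0, 0, 0.6, 1, -0.5, 0, 16.35, 0, 0, 0.6, 1],
  grip_force=30,
)

```text
t: 2.55
tool_pos: [0.5161, -0.3483, 0.0361]
eef_rot: [-3.141, 0.001, 0.09]
ft_force: [-0.1, -0.1, -0.5]
width: 0.0932
finger_force: 0.0
```

Emit:
jog_arm(
  commands=[0, 0, 0, 0, 0, 0, 1, 0, 0, 0, 0, 0, 0, -1, 0, 0, 0, 0, 0, 0, -1, 0, 0, 0, 0, 0, 0, -1, 0, 0, 0, 0, 0, 0, -1, 0, 0, 0, 0, 0, 0, -1, 0, 0, 0, 0, 0, 0, -1, 0, 0, 0, 0, 0, 0, -1],
  grip_force=30,
)

```text
t: 3.35
tool_pos: [0.5164, -0.3485, 0.037]
eef_rot: [3.142, -0.0, 0.09]
ft_force: [0.8, 0.3, 0.8]
width: 0.0414
finger_force: 0.0
```

Emit:
jog_arm(
  commands=[0, 0, 0, 0, 0, 0, -1, 0, 0, 0, 0, 0, 0, -1, 0, 0, 0, 0, 0, 0, -1, 0, 0, 0, 0, 0, 0, -1, 0, 0, -0.5, 0, 0, 0, -1, 0, 0, -1.5, 0, 0, 0, -1, 0, 0, -3, 0, 0, 0, -1, 0, 0, -5, 0, 0, 0, -1],
)

```text
t: 4.15
tool_pos: [0.5162, -0.3484, 0.0881]
eef_rot: [-3.141, 0.0, 0.09]
ft_force: [0.1, 0.2, -1.4]
width: 0.0278
finger_force: 30.0
```

Emit:
jog_arm(
  commands=[0, 0, -2, 0, 0, 0, -1, 0, 0, -4, 0, 0, 0, -1, 0, 0, -6, 0, 0, 0, -1, 0, 0, -8, 0, 0, 0, -1, 0, 0, -10, 0, 0, 0, -1, 0, 0, -11.3, 0, 0, 0, -1, 0, 0, -11.3, 0, 0, 0, -1, 0, 0, -11.3, 0, 0, 0, -1],
)

```text
t: 4.95
tool_pos: [0.5161, -0.3483, 0.1997]
eef_rot: [-3.141, 0.0, 0.09]
ft_force: [-0.3, -0.4, -2.1]
width: 0.0277
finger_force: 30.0
```

Emit:
jog_arm(
  commands=[0.4, -4.2, 0, 0, 0, 1, -1, 0.9, -8.3, 0, 0, 0, 2, -1, 1.3, -12.5, 0, 0, 0, 3, -1, 1.7, -16.7, 0, 0, 0, 4, -1, 2.2, -20.8, 0, 0, 0, 5, -1, 2.6, -25, 0, 0, 0, 6, -1, 3.0, -29.2, 0, 0, 0, 7.2, -1, 3.5, -33.4, 0, 0, 0, 7.2, -1],
)

```text
t: 5.75
tool_pos: [0.5204, -0.011, 0.199]
eef_rot: [-3.141, 0.002, -0.037]
ft_force: [1.6, -0.5, -2.5]
width: 0.0277
finger_force: 30.0
```

Emit:
jog_arm(
  commands=[0, 0, 0, 0, 0, 0, -1, 0, 0, 0, 0, 0, 0, -1, 0, 0, 0, 0, 0, 0, -1, 0, 0, 0, 0, 0, 0, -1, 0, 0, 0, 0, 0, 0, -1, 0, 0, 0, 0, 0, 0, -1, 0, 0, 0, 0, 0, 0, -1, 0, 0, 0, 0, 0, 0, -1],
)

```text
t: 6.55
tool_pos: [0.5213, -0.0128, 0.1999]
eef_rot: [-3.142, -0.0, -0.036]
ft_force: [-0.1, 0.4, -1.4]
width: 0.0281
finger_force: 30.0
```

Run:
```python
from h import *
s,d=wrist(); print(s["t"],s["tool_pos"],s["eef_rot"],s["width"],s["finger_force"]); np.savez("w2.npz",**d)
w=wrist_warp(d,.05,.40,.66,-.30,.16); w=cv2.resize(w,None,fx=.85,fy=.85)
cv2.imwrite("pics/w2.png",w[:,:,::-1])
P=wcloud(d)
m=(P[...,2]>.0585)&(P[...,2]<.0655)&(P[...,0]>.39)&(P[...,0]<.65)&(P[...,1]>-.17)&(P[...,1]<.16)
w=wrist_warp(d,.062,.40,.66,-.30,.16)
print(cv2.minAreaRect((P[m][:,:2]*1000).astype(np.float32)))
# scraper foot underside estimate in tool frame
```

```text
6.55 [ 0.52129144 -0.01283836  0.19994245] [-3.14157346e+00 -3.19583538e-05 -3.61726924e-02] 0.028101797956209883 29.992192089557648
((520.0453491210938, -13.744125366210938), (301.2467956542969, 200.72569274902344), 87.90764617919922)
```

View pics/w2.png

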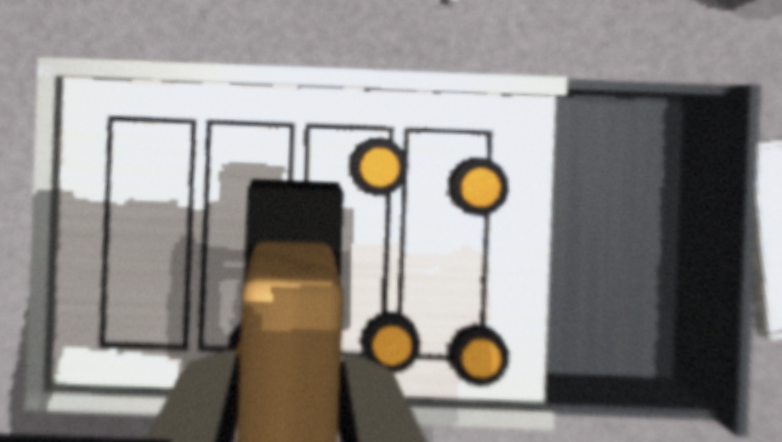

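The wrist view fits the deck's fences at 301×200.7 mm, centre (0.520, −0.0137), yaw −0.0365, with outline 0 at px (148,232). The tool is aligned with the deck, so next is the −x lane.

Emit:
jog_arm(
  commands=[-0.9, -2.9, 0, 0, 0, 0, -1, -1.8, -5.8, 0, 0, 0, 0, -1, -2.7, -8.7, 0, 0, 0, 0, -1, -3.6, -11.5, 0, 0, 0, 0, -1, -3.6, -11.5, 2, 0, 0, 0, -1, -3.6, -11.5, 5, 0, 0, 0, -1, -3.6, -11.5, 8, 0, 0, 0, -1, -3.6, -11.5, 9.5, 0, 0, 0, -1],
)

```text
t: 7.4
tool_pos: [0.4883, 0.1035, 0.1028]
eef_rot: [3.141, 0.003, -0.036]
ft_force: [1.1, 0.1, -0.6]
width: 0.0278
finger_force: 30.0
```

Emit:
jog_arm(
  commands=[0, 0, 0, 0, 0, 0, -1, 0, 0, 0.5, 0, 0, 0, -1, 0, 0, 1, 0, 0, 0, -1, 0, 0, 1.5, 0, 0, 0, -1, 0, 0, 1.8, 0, 0, 0, -1, 0, 0, 2.05, 0, 0, 0, -1, 0, 0, 2.05, 0, 0, 0, -1, 0, 0, 2.05, 0, 0, 0, -1],
)

```text
t: 8.2
tool_pos: [0.4895, 0.1035, 0.0845]
eef_rot: [-3.142, -0.0, -0.036]
ft_force: [-0.6, 0.2, -1.5]
width: 0.0277
finger_force: 30.0
```

Emit:
jog_arm(
  commands=[0, 1.2, 0, 0, 0, 0, -1, 0, 2.4, 0, 0, 0, 0, -1, 0, 3.6, 0, 0, 0, 0, -1, 0, 4.8, 0, 0, 0, 0, -1, 0, 6, 0, 0, 0, 0, -1, 0, 7.2, 0, 0, 0, 0, -1, 0, 8.4, 0, 0, 0, 0, -1, 0, 9.4, 0, 0, 0, 0, -1],
)

```text
t: 9.0
tool_pos: [0.486, 0.0085, 0.0845]
eef_rot: [-3.142, -0.0, -0.036]
ft_force: [-0.1, -0.1, -1.5]
width: 0.0279
finger_force: 30.0
```

Emit:
jog_arm(
  commands=[0, 1.2, 0, 0, 0, 0, -1, 0, 2.4, 0, 0, 0, 0, -1, 0, 3.6, 0, 0, 0, 0, -1, 0, 4.8, 0, 0, 0, 0, -1, 0, 6, 0, 0, 0, 0, -1, 0, 7.2, 0, 0, 0, 0, -1, 0, 8.4, 0, 0, 0, 0, -1, 0, 9.4, 0, 0, 0, 0, -1],
)

```text
t: 9.8
tool_pos: [0.4826, -0.0854, 0.0844]
eef_rot: [3.142, 0.0, -0.036]
ft_force: [1.4, -0.1, -2.3]
width: 0.0276
finger_force: 30.0
```

Emit:
jog_arm(
  commands=[0, 1.2, 0, 0, 0, 0, -1, 0, 2.4, 0, 0, 0, 0, -1, 0, 3.6, 0, 0, 0, 0, -1, 0, 4.8, 0, 0, 0, 0, -1, 0, 6, 0, 0, 0, 0, -1, 0, 7.2, 0, 0, 0, 0, -1, 0, 8.4, 0, 0, 0, 0, -1, 0, 9.4, 0, 0, 0, 0, -1],
)

```text
t: 10.6
tool_pos: [0.4792, -0.1794, 0.0844]
eef_rot: [3.142, -0.0, -0.036]
ft_force: [0.1, 0.1, -2.0]
width: 0.0274
finger_force: 30.0
```

Emit:
jog_arm(
  commands=[0, 0, 0, 0, 0, 0, -1, 0, 0, 0, 0, 0, 0, -1, 0, 0, -2, 0, 0, 0, -1, 0, 0, -4, 0, 0, 0, -1, 0, 0, -7, 0, 0, 0, -1, 0, 0, -10, 0, 0, 0, -1, 0, 0, -11.5, 0, 0, 0, -1, 0, 0, -11.5, 0, 0, 0, -1],
)

```text
t: 11.4
tool_pos: [0.4803, -0.1782, 0.2013]
eef_rot: [3.14, -0.003, -0.035]
ft_force: [-0.2, 0.5, -1.5]
width: 0.0275
finger_force: 30.0
```

Run:
```python
from h import *
from rig import imaging
s,d=wrist(); print(s["t"],s["tool_pos"],s["eef_rot"][2],s["width"],s["finger_force"])
a=wrist_warp(d,.05,.40,.66,-.30,.16)
sd=imaging.get_image("side"); b=plane_warp(sd,.05,.40,.66,-.30,.16)
cv2.imwrite("pics/w3.png",cv2.resize(np.vstack([a,b]),None,fx=.56,fy=.56)[:,:,::-1])
```

```text
11.4 [ 0.48026932 -0.17821321  0.20134984] -0.03524446785079993 0.027465824909464122 29.99197393655777Traceback (most recent call last):
  File "<stdin>", line 6, in <module>
    return _nx.concatenate(arrs, 0, dtype=dtype, casting=casting)
           ~~~~~~~~~~~~~~~^^^^^^^^^^^^^^^^^^^^^^^^^^^^^^^^^^^^^^^
ValueError: all the input array dimensions except for the concatenation axis must match exactly, but along dimension 1, the array at index 0 has size 920 and the array at index 1 has size 919
```

Emit:
jog_arm(
  commands=[1, -4, 0, 0, 0, 0, -1, 2, -8, 0, 0, 0, 0, -1, 3, -12, 0, 0, 0, 0, -1, 4, -16, 0, 0, 0, 0, -1, 5, -20, 0, 0, 0, 0, -1, 6, -24, 0, 0, 0, 0, -1, 7, -28.1, 0, 0, 0, 0, -1, 7, -28.1, 0, 0, 0, 0, -1],
)

```text
t: 12.3
tool_pos: [0.5592, 0.1041, 0.1975]
eef_rot: [-3.141, 0.002, -0.032]
ft_force: [0.7, -0.4, -2.0]
width: 0.0277
finger_force: 30.0
```

Run:
```python
from h import *
from rig import imaging
s,d=wrist(); print(s["t"],s["tool_pos"],s["eef_rot"][2],s["width"],s["finger_force"])
a=wrist_warp(d,.05,.40,.66,-.30,.16)
sd=imaging.get_image("side"); b=cv2.resize(plane_warp(sd,.05,.40,.66,-.30,.16),(920,520))
cv2.imwrite("pics/w3.png",cv2.resize(np.vstack([a,b]),None,fx=.56,fy=.56)[:,:,::-1])
```

```text
12.3 [0.55921378 0.10407597 0.19751617] -0.032065442768903774 0.027653936428267193 29.99231904745102
```

View pics/w3.png

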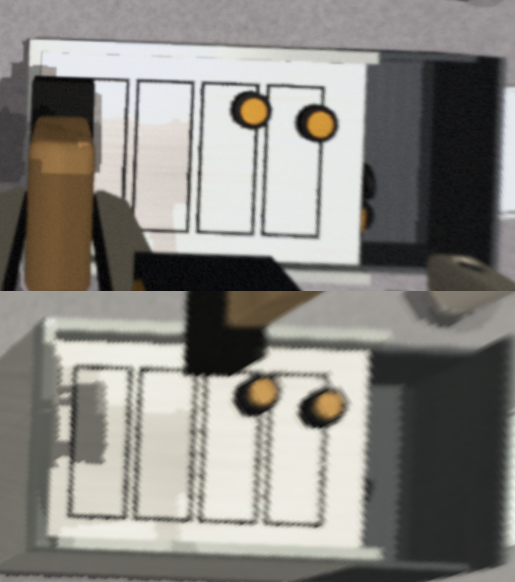

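Three blanks are down in the tray; two remain on the +x side at (252,110) and (318,123). I'll sweep the second lane.

Emit:
jog_arm(
  commands=[0, 0, 2, 0, 0, 0, -1, 0, 0, 5, 0, 0, 0, -1, 0, 0, 8, 0, 0, 0, -1, 0, 0, 9.5, 0, 0, 0, -1, 0, 0, 10.5, 0, 0, 0, -1, 0, 0, 11.2, 0, 0, 0, -1, 0, 0, 11.5, 0, 0, 0, -1, 0, 0, 11.5, 0, 0, 0, -1],
)

```text
t: 13.2
tool_pos: [0.5595, 0.0998, 0.0846]
eef_rot: [-3.142, -0.0, -0.036]
ft_force: [-0.4, 0.4, -1.5]
width: 0.0278
finger_force: 30.0
```

Emit:
jog_arm(
  commands=[0, 1.2, 0, 0, 0, 0, -1, 0, 2.4, 0, 0, 0, 0, -1, 0, 3.6, 0, 0, 0, 0, -1, 0, 4.8, 0, 0, 0, 0, -1, 0, 6, 0, 0, 0, 0, -1, 0, 7.2, 0, 0, 0, 0, -1, 0, 8.4, 0, 0, 0, 0, -1, 0, 9.4, 0, 0, 0, 0, -1],
)

```text
t: 14.0
tool_pos: [0.556, 0.0049, 0.0844]
eef_rot: [3.142, -0.0, -0.036]
ft_force: [-0.5, -0.3, -1.6]
width: 0.0276
finger_force: 30.0
```

Emit:
jog_arm(
  commands=[0, 1.2, 0, 0, 0, 0, -1, 0, 2.4, 0, 0, 0, 0, -1, 0, 3.6, 0, 0, 0, 0, -1, 0, 4.8, 0, 0, 0, 0, -1, 0, 6, 0, 0, 0, 0, -1, 0, 7.2, 0, 0, 0, 0, -1, 0, 8.4, 0, 0, 0, 0, -1, 0, 9.4, 0, 0, 0, 0, -1],
)

```text
t: 14.8
tool_pos: [0.5526, -0.089, 0.0844]
eef_rot: [3.142, -0.0, -0.036]
ft_force: [-0.2, -0.4, -0.9]
width: 0.0276
finger_force: 30.0
```

Emit:
jog_arm(
  commands=[0, 1.2, 0, 0, 0, 0, -1, 0, 2.4, 0, 0, 0, 0, -1, 0, 3.6, 0, 0, 0, 0, -1, 0, 4.8, 0, 0, 0, 0, -1, 0, 6, 0, 0, 0, 0, -1, 0, 7.2, 0, 0, 0, 0, -1, 0, 8.4, 0, 0, 0, 0, -1, 0, 9.4, 0, 0, 0, 0, -1],
)

```text
t: 15.6
tool_pos: [0.5492, -0.1829, 0.0844]
eef_rot: [3.142, 0.0, -0.036]
ft_force: [0.3, 0.4, -1.3]
width: 0.0275
finger_force: 30.0
```

Emit:
jog_arm(
  commands=[0, 0, 0, 0, 0, 0, -1, 0, 0, 0, 0, 0, 0, -1, 0, 0, -2, 0, 0, 0, -1, 0, 0, -4, 0, 0, 0, -1, 0, 0, -7, 0, 0, 0, -1, 0, 0, -10, 0, 0, 0, -1, 0, 0, -11.5, 0, 0, 0, -1, 0, 0, -11.5, 0, 0, 0, -1],
)

```text
t: 16.4
tool_pos: [0.5502, -0.1817, 0.2016]
eef_rot: [3.14, -0.004, -0.035]
ft_force: [0.1, -0.3, -1.2]
width: 0.0273
finger_force: 30.0
```

Run:
```python
from h import *
from rig import imaging
s,d=wrist(); print(s["t"],s["tool_pos"],s["eef_rot"][2],s["width"],s["finger_force"])
a=wrist_warp(d,.03,.40,.66,-.30,.16)
sd=imaging.get_image("scene"); b=cv2.resize(plane_warp(sd,.03,.40,.66,-.30,.16),(920,520))
cv2.imwrite("pics/w4.png",cv2.resize(np.vstack([a,b]),None,fx=.56,fy=.56)[:,:,::-1])
```

```text
16.4 [ 0.55023968 -0.18165357  0.20158315] -0.03526378227522575 0.027336672056885336 29.991992712020874
```

View pics/w4.png

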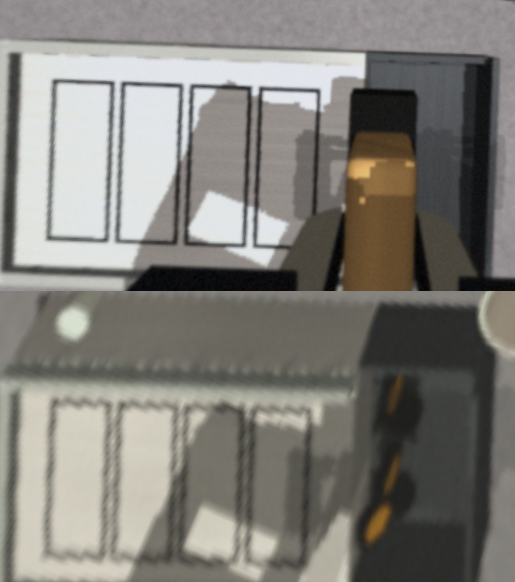

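Deck is clean; the tray at right shows brass at (395,395), (392,470) and (378,523), with the rest hidden. I'll move toward the rest and check the tray from there with the scraper still held.

Emit:
jog_arm(
  commands=[-0.5, 2.8, 0, 0, 0, -1.2, -1, -1.1, 5.7, 0, 0, 0, -2.4, -1, -1.6, 8.5, 0, 0, 0, -3.6, -1, -2.2, 11.3, 0, 0, 0, -4.8, -1, -2.7, 14.2, 0, 0, 0, -6, -1, -3.2, 17, 0, 0, 0, -7.2, -1, -3.2, 17, 0, 0, 0, -7.2, -1, -3.2, 17, 0, 0, 0, -7.2, -1],
)

```text
t: 17.3
tool_pos: [0.5106, -0.3501, 0.1978]
eef_rot: [-3.14, 0.002, 0.089]
ft_force: [0.7, 0.1, -0.9]
width: 0.0276
finger_force: 30.0
```

Run:
```python
from h import *
from rig import imaging
s,d=wrist(); print(s["t"],s["tool_pos"],s["eef_rot"],s["width"],s["finger_force"])
a=wrist_warp(d,.012,.40,.66,-.30,-.12,.0005)
sd=imaging.get_image("side"); sc=imaging.get_image("scene")
b=[cv2.resize(plane_warp(x,.012,.40,.66,-.30,-.12),(360,520)) for x in(sd,sc)]
cv2.imwrite("pics/w5.png",cv2.resize(np.hstack([a]+b),None,fx=.74,fy=.74)[:,:,::-1])
for n,dd,P in(("w",d,wcloud(d)),("side",sd,cloud(sd)),("scene",sc,cloud(sc))):
    m=(brass(dd["image"])>0)&(P[...,0]>.42)&(P[...,0]<.62)&(P[...,1]>-.28)&(P[...,1]<-.15)&(P[...,2]<.09)
    nn,L,st,ce=cv2.connectedComponentsWithStats(m.astype(np.uint8))
    for i in range(1,nn):
        if st[i,4]>4: print(n,st[i,4],np.round(np.median(P[L==i],0),3))
    q=(P[...,0]>.44)&(P[...,0]<.60)&(P[...,1]>-.26)&(P[...,1]<-.165)
    print(n,"max z in tray",np.nanpercentile(P[q][:,2],[50,95,99]) if q.any() else None)
```

```text
17.3 [ 0.51061033 -0.35011749  0.19784733] [-3.13963460e+00  1.64521721e-03  8.85919095e-02] 0.02762365323709576 29.99206244945526
w 116 [ 0.559 -0.192  0.023]
w 186 [ 0.453 -0.18   0.031]
w max z in tray [0.00504768 0.35056512 0.35487409]
side max z in tray [0.00837012 0.49718687 0.50189573]
scene 19 [ 0.453 -0.179  0.031]
scene 12 [ 0.558 -0.19   0.025]
scene max z in tray [0.03601852 0.58623463 0.59529096]
```

View pics/w5.png

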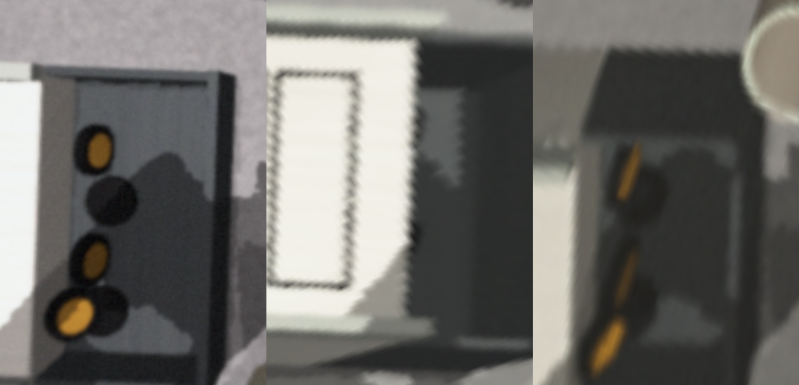

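All five blanks lie in the tray (wrist view: 95,150; 110,200; 92,258; 75,315; 105,310), the highest about 31 mm above the table. I'll lower the scraper into its rest.

Emit:
jog_arm(
  commands=[0, 0, 0, 0, 0, 0, -1, 0, 0, 3, 0, 0, 0, -1, 0, 0, 6, 0, 0, 0, -1, 0, 0, 9, 0, 0, 0, -1, 0, 0, 12, 0, 0, 0, -1, 0, 0, 14, 0, 0, 0, -1, 0, 0, 15.2, 0, 0, 0, -1, 0, 0, 15.8, 0, 0, 0, -1],
)

```text
t: 18.25
tool_pos: [0.5111, -0.3501, 0.0407]
eef_rot: [-3.141, 0.001, 0.09]
ft_force: [-0.2, -0.2, -0.0]
width: 0.0275
finger_force: 30.0
```

Emit:
jog_arm(
  commands=[0, 0, 0.2, 0, 0, 0, -1, 0, 0, 0.4, 0, 0, 0, -1, 0, 0, 0.4, 0, 0, 0, -1, 0, 0, 0.4, 0, 0, 0, -1, 0, 0, 0.4, 0, 0, 0, 0.3, 0, 0, 0.4, 0, 0, 0, 0.3, 0, 0, 0.4, 0, 0, 0, 0.3, 0, 0, 0.4, 0, 0, 0, 0.3],
)

```text
t: 19.05
tool_pos: [0.5112, -0.3506, 0.0376]
eef_rot: [3.141, -0.0, 0.09]
ft_force: [-0.6, 0.2, 0.4]
width: 0.0552
finger_force: 0.0
```

Emit:
jog_arm(
  commands=[0, 0, 0, 0, 0, 0, 0.3, 0, 0, 0, 0, 0, 0, 0.3, 0, 0, -1, 0, 0, 0, 0.3, 0, 0, -3, 0, 0, 0, 0.3, 0, 0, -6, 0, 0, 0, 0.3, 0, 0, -10, 0, 0, 0, 0.3, 0, 0, -14, 0, 0, 0, 0.3, 0, 0, -16, 0, 0, 0, 0.3],
)

```text
t: 19.85
tool_pos: [0.512, -0.3513, 0.202]
eef_rot: [3.138, -0.004, 0.09]
ft_force: [0.4, -0.5, -0.4]
width: 0.0603
finger_force: 0.0
```

Run:
```python
from h import *
s,d=wrist(); print(s["t"],s["tool_pos"],s["eef_rot"],s["width"],s["finger_force"])
P=wcloud(d)
m=(P[...,2]>.068)&(P[...,2]<.085)&(abs(P[...,0]-.515)<.06)&(abs(P[...,1]+.35)<.04)
q=P[m]; print(len(q),np.median(q,0),cv2.minAreaRect((q[:,:2]*1000).astype(np.float32)))
```

```text
19.85 [ 0.51200968 -0.35125758  0.20204233] [ 3.13810657 -0.00363439  0.08971289] 0.060328529161169306 0.0
1473 [ 0.51299925 -0.35022516  0.07414796] ((511.232177734375, -350.4126281738281), (63.206016540527344, 28.280820846557617), 4.422966957092285)
```

The scraper stands in its rest at (0.511, −0.350), 1 mm from the rest's centre, top at 0.074. On to the bin.

Emit:
jog_arm(
  commands=[0.2, -4.1, -1, 0, 0, 0.3, 0.3, 0.4, -8.2, -2, 0, 0, 0.6, 0.3, 0.5, -12.4, -3, 0, 0, 1, 0.3, 0.7, -16.5, -4, 0, 0, 1.3, 0.3, 0.9, -20.6, -5, 0, 0, 1.6, 0.3, 1.1, -24.8, -6, 0, 0, 2, 0.3, 1.2, -28.9, -7, 0, 0, 2.3, 0.3, 1.4, -33, -8, 0, 0, 2.6, 0.3],
)

```text
t: 20.7
tool_pos: [0.4949, -0.019, 0.278]
eef_rot: [3.142, -0.0, 0.044]
ft_force: [1.7, 0.8, 0.3]
width: 0.0603
finger_force: 0.0
```

Emit:
jog_arm(
  commands=[0, -4.5, -0.3, 0, 0, 0.4, 0.3, 0, -9, -0.6, 0, 0, 0.8, 0.3, 0, -13.5, -0.9, 0, 0, 1.2, 0.3, 0, -18, -1.2, 0, 0, 1.6, 0.3, 0, -22.5, -1.5, 0, 0, 2, 0.3, 0, -27, -1.8, 0, 0, 2.3, 0.3, 0, -31, -2, 0, 0, 2.6, 0.3, 0, -33, -2, 0, 0, 2.6, 0.3],
)

```text
t: 21.5
tool_pos: [0.4801, 0.3118, 0.2976]
eef_rot: [-3.141, -0.0, 0.001]
ft_force: [0.5, -0.6, 0.9]
width: 0.0604
finger_force: 0.0
```

Emit:
jog_arm(
  commands=[0, 0, 0, 0, 0, 0, 0.3, 0, 0, 0, 0, 0, 0, 0.3, 0, 0, 0, 0, 0, 0, 0.3, 0, 0, 0, 0, 0, 0, 0.3, 0, 0, 0, 0, 0, 0, 0.3, 0, 0, 0, 0, 0, 0, 0.3, 0, 0, 0, 0, 0, 0, 0.3, 0, 0, 0, 0, 0, 0, 0.3],
)

```text
t: 22.3
tool_pos: [0.4809, 0.309, 0.2974]
eef_rot: [-3.142, 0.0, -0.001]
ft_force: [-0.5, 0.4, -0.0]
width: 0.0606
finger_force: 0.0
```

```bash
cat >> h.py <<'E'
def mags(d):
    P=wcloud(d); m=(P[...,2]>.036)&(P[...,2]<.055)&(P[...,0]>.33)&(P[...,0]<.62)&(P[...,1]>.22)&(P[...,1]<.42)
    nn,L,st,_=cv2.connectedComponentsWithStats(m.astype(np.uint8),connectivity=4)
    for i in range(1,nn):
        if st[i,4]<150: continue
        r=cv2.minAreaRect((P[L==i][:,:2]*1000).astype(np.float32)); print(st[i,4],np.round(r[0],1),np.round(r[1],1),round(r[2],1),np.round(np.nanmedian(P[L==i][:,2]),4))
E
python3 - <<'E'
from h import *
s,d=wrist(); print(s["t"],s["tool_pos"],s["eef_rot"],s["width"]); np.savez("w6.npz",**d)
mags(d)
w=wrist_warp(d,.044,.33,.62,.20,.43); b=np.vstack([cv2.resize(w,None,fx=1,fy=1)])
cv2.imwrite("pics/w6.png",b[:,:,::-1])
E
```

```text
22.3 [0.48090292 0.30895768 0.29743909] [-3.14158077e+00  3.04764712e-05 -1.14171338e-03] 0.06055682268741388
1227 [535.6 279. ] [88.1 29.9] 1.2 0.045
1235 [528.9 345.6] [30.2 90.1] 88.0 0.0451
1105 [427.4 275. ] [88.8 30. ] 0.0 0.0449
```

View pics/w6.png

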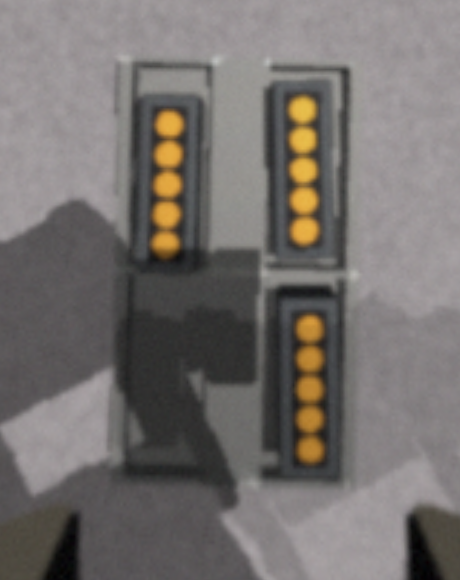

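Three magazines: m0 (0.5356, 0.279), m1 (0.5289, 0.3456), m2 (0.4274, 0.275), with button rows at px (303,170), (168,185) and (310,388). m1 has been nudged about 9 mm. All measure about 90×30. I'll pick m0 first.

Emit:
jog_arm(
  commands=[1.8, 1, 2, 0, 0, -0.4, 0.03, 3.7, 2, 5, 0, 0, -0.8, 0.03, 5.5, 3, 9, 0, 0, -1.2, 0.03, 5.5, 3, 13, 0, 0, -1.2, 0.03, 5.5, 3, 17, 0, 0, -1.2, 0.03, 5.5, 3, 20, 0, 0, -1.2, 0.03, 5.5, 3, 21, 0, 0, -1.2, 0.03, 5.5, 3, 21, 0, 0, -1.2, 0.03],
)

```text
t: 23.15
tool_pos: [0.5355, 0.2788, 0.0867]
eef_rot: [3.141, 0.002, 0.02]
ft_force: [0.3, -1.2, -0.2]
width: 0.0481
finger_force: 0.0
```

Run:
```python
from h import *
s,d=wrist(); print(s["t"],s["tool_pos"],s["eef_rot"],s["width"])
mags(d)
```

```text
23.15 [0.53546554 0.2788314  0.086719  ] [3.14091555e+00 1.71492913e-03 1.99518380e-02] 0.048115944558468446
3829 [535.4 278.7] [90.8 30.1] 1.2 0.0449
3316 [529.  344.8] [31.1 90.4] 86.6 0.0449
922 [457.8 275.3] [28.8 29.2] 2.0 0.0446
506 [395.9 274.7] [29.3 28.9] 89.8 0.045
```

Emit:
jog_arm(
  commands=[0, 0, 2, 0, 0, 0, 0.03, 0, 0, 4, 0, 0, 0, 0.03, 0, 0, 5.4, 0, 0, 0, 0.03, 0, 0, 6, 0, 0, 0, 0.03, 0, 0, 6, 0, 0, 0, 0.03, 0, 0, 6, 0, 0, 0, -1, 0, 0, 6, 0, 0, 0, -1, 0, 0, 6, 0, 0, 0, -1],
  grip_force=30,
)

```text
t: 24.0
tool_pos: [0.5362, 0.2791, 0.0281]
eef_rot: [-3.141, -0.001, 0.02]
ft_force: [-0.5, 1.1, 0.4]
width: 0.0284
finger_force: 0.0
```

Emit:
jog_arm(
  commands=[0, 0, 0, 0, 0, 0, -1, 0, 0, 0, 0, 0, 0, -1, 0, 0, -0.5, 0, 0, 0, -1, 0, 0, -2, 0, 0, 0, -1, 0, 0, -5, 0, 0, 0, -1, 0, 0, -8, 0, 0, 0, -1, 0, 0, -12, 0, 0, 0, -1, 0, 0, -12, 0, 0, 0, -1],
)

```text
t: 24.8
tool_pos: [0.5384, 0.2801, 0.154]
eef_rot: [-3.138, -0.009, 0.02]
ft_force: [0.2, 1.3, -0.0]
width: 0.0004
finger_force: 0.0
```

It closed on nothing. Look before retrying.

Run:
```python
from h import *
s,d=wrist(); print(s["t"],s["tool_pos"],s["eef_rot"],s["width"])
mags(d)
w=wrist_warp(d,.044,.33,.62,.20,.43); w2=cv2.resize(d["image"],(740,462))[:,140:600]
cv2.imwrite("pics/w7.png",np.vstack([cv2.resize(w,(300,380)),cv2.resize(w2,(300,210))])[:,:,::-1])
```

```text
24.8 [0.5384433  0.28014771 0.15404012] [-3.13800099 -0.00885951  0.01995715] 0.0003596874668064117
2479 [536.4 278.7] [89.  30.7] 0.9 0.0449
2361 [528.8 344.4] [30.4 90.2] 87.3 0.0449
```

View pics/w7.png

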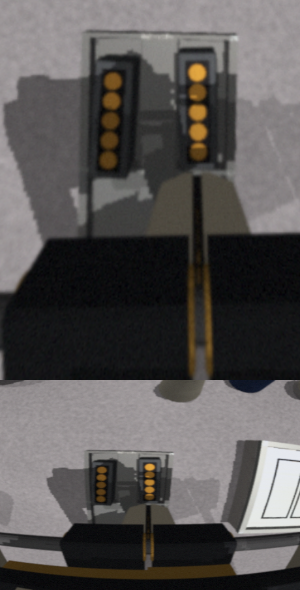

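m0 is still standing at (0.5364, 0.2787): the pads only caught its top edge and slipped. I'll retry lower and check the grip before lifting.

Emit:
jog_arm(
  commands=[0, 0, 0, 0, 0, 0, 0.03, 0, 0, 0, 0, 0, 0, 0.03, 0, 0, 0, 0, 0, 0, 0.03, 0, 0, 0, 0, 0, 0, 0.03, 0, 0, 0, 0, 0, 0, 0.03, 0, 0, 2, 0, 0, 0, 0.03, 0, 0, 4, 0, 0, 0, 0.03, 0, 0, 6, 0, 0, 0, 0.03],
  grip_force=40,
)

```text
t: 25.65
tool_pos: [0.5358, 0.279, 0.0867]
eef_rot: [-3.142, -0.0, 0.02]
ft_force: [0.5, -0.4, -0.4]
width: 0.0477
finger_force: 0.0
```

Emit:
jog_arm(
  commands=[0, 0, 2, 0, 0, 0, 0.03, 0, 0, 4, 0, 0, 0, 0.03, 0, 0, 5, 0, 0, 0, 0.03, 0, 0, 5.7, 0, 0, 0, 0.03, 0, 0, 6.1, 0, 0, 0, 0.03, 0, 0, 6.3, 0, 0, 0, 0.03, 0, 0, 6.3, 0, 0, 0, 0.03, 0, 0, 6.3, 0, 0, 0, 0.03],
)

```text
t: 26.45
tool_pos: [0.5362, 0.2791, 0.025]
eef_rot: [-3.141, -0.001, 0.02]
ft_force: [0.2, 0.2, 0.1]
width: 0.048
finger_force: 0.0
```

Emit:
jog_arm(
  commands=[0, 0, 0, 0, 0, 0, -1, 0, 0, 0, 0, 0, 0, -1, 0, 0, 0, 0, 0, 0, -1, 0, 0, 0, 0, 0, 0, -1, 0, 0, 0, 0, 0, 0, -1, 0, 0, 0, 0, 0, 0, -1, 0, 0, 0, 0, 0, 0, -1, 0, 0, 0, 0, 0, 0, -1],
)

```text
t: 27.25
tool_pos: [0.5359, 0.279, 0.0244]
eef_rot: [3.142, 0.0, 0.02]
ft_force: [0.3, -0.3, 0.6]
width: 0.0008
finger_force: 0.0
```

Run:
```python
from h import *
from rig import imaging
s,d=wrist(); print(s["t"],s["tool_pos"],s["eef_rot"],s["width"],s["finger_force"])
sc=imaging.get_image("scene"); sd=imaging.get_image("side")
a=cv2.resize(sc["image"][110:230,320:460],(420,360),interpolation=cv2.INTER_CUBIC)
b=cv2.resize(sd["image"][230:400,180:380],(380,323),interpolation=cv2.INTER_CUBIC)
c=cv2.resize(d["image"][100:330,120:520],(400,230))
I=np.zeros((600,800,3),np.uint8); I[:360,:420]=a; I[:323,420:]=b; I[365:595,:400]=c
cv2.imwrite("pics/w8.png",I[:,:,::-1]); np.savez("w8.npz",**d); np.savez("sc8.npz",**sc); np.savez("sd8.npz",**sd)
```

```text
27.25 [0.5358533  0.27897948 0.02443816] [3.14158416e+00 3.90036133e-06 1.99596827e-02] 0.000799802846872001 0.0
```

View pics/w8.png

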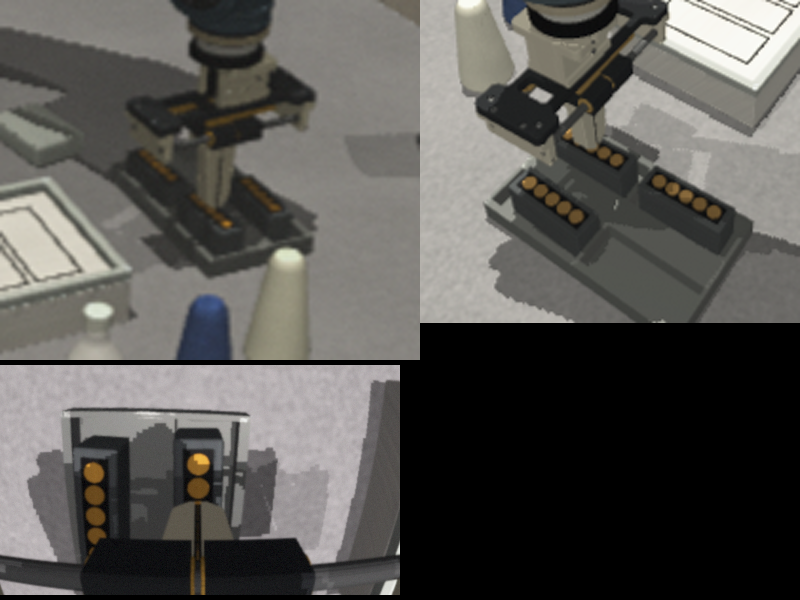

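Run:
```python
from h import *
for n in("w8","w1"):
    d=dict(np.load(n+".npz")); P=wcloud(d); Ti=np.linalg.inv(d["tool"]); Q=P@Ti[:3,:3].T+Ti[:3,3]
    m=(abs(Q[...,0])<.03)&(abs(Q[...,1])<.07)&(Q[...,2]>-.12)&(Q[...,2]<.03)
    q=Q[m]; print(n)
    for z in np.arange(-.08,.03,.008):
        k=q[(q[:,2]>=z)&(q[:,2]<z+.008)]
        if len(k): print(round(z,3),len(k),"x",np.round([k[:,0].min(),k[:,0].max()],3),"y",np.round([k[:,1].min(),k[:,1].max()],3))
# side & scene cloud near tcp
for n in("sc8","sd8"):
    d=dict(np.load(n+".npz")); P=cloud(d)
    m=(abs(P[...,0]-.536)<.03)&(abs(P[...,1]-.279)<.03)&(P[...,2]>.03)&(P[...,2]<.12)
    v,u=np.where(m); q=P[m]
    for z in np.arange(.03,.12,.006):
        k=(q[:,2]>=z)&(q[:,2]<z+.006)
        if k.any(): print(n,round(z,3),k.sum(),"x",np.round([q[k,0].min(),q[k,0].max()],3),"y",np.round([q[k,1].min(),q[k,1].max()],3))
```

```text
w8
-0.08 217 x [0.007 0.01 ] y [-0.016  0.016]
-0.072 570 x [0.007 0.01 ] y [-0.016  0.017]
-0.064 481 x [0.007 0.01 ] y [-0.016  0.016]
-0.056 392 x [0.007 0.01 ] y [-0.015  0.015]
-0.048 345 x [0.007 0.01 ] y [-0.015  0.015]
-0.04 250 x [0.007 0.01 ] y [-0.014  0.014]
-0.032 30 x [0.006 0.01 ] y [-0.006  0.007]
-0.024 4333 x [-0.027  0.03 ] y [-0.07   0.015]
-0.016 223 x [-0.027  0.03 ] y [-0.053 -0.048]
-0.008 239 x [-0.03  0.03] y [-0.054 -0.022]
-0.0 4300 x [-0.03  0.03] y [-0.054  0.034]
0.008 300 x [-0.029  0.03 ] y [-0.053  0.027]
0.016 2447 x [-0.03  0.03] y [-0.053  0.07 ]
0.024 1401 x [-0.03  0.03] y [0.035 0.07 ]
w1
-0.08 827 x [-0.007  0.01 ] y [-0.063  0.063]
-0.072 769 x [-0.008  0.01 ] y [-0.062  0.062]
-0.064 682 x [-0.008  0.01 ] y [-0.062  0.061]
-0.056 586 x [-0.008  0.01 ] y [-0.062  0.061]
-0.048 487 x [-0.008  0.01 ] y [-0.061  0.061]
-0.04 416 x [-0.008  0.01 ] y [-0.06  0.06]
-0.032 85 x [-0.008  0.009] y [-0.054  0.053]
sc8 0.03 15 x [0.508 0.565] y [0.263 0.27 ]
sc8 0.036 14 x [0.507 0.562] y [0.264 0.269]
sc8 0.042 47 x [0.506 0.566] y [0.263 0.295]
sc8 0.
[... 501 characters left out ...]
[0.532 0.552] y [0.263 0.298]
sd8 0.03 45 x [0.508 0.565] y [0.291 0.295]
sd8 0.036 46 x [0.507 0.564] y [0.292 0.294]
sd8 0.042 298 x [0.506 0.566] y [0.263 0.294]
sd8 0.048 12 x [0.512 0.533] y [0.267 0.284]
sd8 0.054 7 x [0.528 0.53 ] y [0.272 0.284]
sd8 0.06 24 x [0.527 0.545] y [0.264 0.293]
sd8 0.066 36 x [0.528 0.545] y [0.264 0.295]
sd8 0.072 38 x [0.527 0.545] y [0.266 0.295]
sd8 0.078 36 x [0.528 0.546] y [0.266 0.295]
sd8 0.084 39 x [0.527 0.545] y [0.264 0.296]
sd8 0.09 35 x [0.527 0.542] y [0.265 0.295]
sd8 0.096 24 x [0.527 0.538] y [0.265 0.296]
sd8 0.102 18 x [0.528 0.543] y [0.284 0.296]
sd8 0.108 13 x [0.527 0.545] y [0.289 0.296]
sd8 0.114 5 x [0.527 0.545] y [0.291 0.296]
```

Important: the wrist, scene and side clouds all put the real fingertips about 30 mm short of the reported TCP (tips at z ≈ 0.055 while TCP reads 0.024), so the fingers shut above the magazine. I'll open and go down by that much more, watching the force.

Emit:
jog_arm(
  commands=[0, 0, 0, 0, 0, 0, 0.03, 0, 0, 0, 0, 0, 0, 0.03, 0, 0, 0, 0, 0, 0, 0.03, 0, 0, 0, 0, 0, 0, 0.03, 0, 0, 0, 0, 0, 0, 0.03, 0, 0, 0, 0, 0, 0, 0.03, 0, 0, 0, 0, 0, 0, 0.03, 0, 0, 0.5, 0, 0, 0, 0.03],
)

```text
t: 28.2
tool_pos: [0.5362, 0.2792, 0.0198]
eef_rot: [-3.141, -0.001, 0.02]
ft_force: [-0.5, -0.5, 0.3]
width: 0.0481
finger_force: 0.0
```

Emit:
jog_arm(
  commands=[0, 0, 0.3, 0, 0, 0, 0.03, 0, 0, 0.6, 0, 0, 0, 0.03, 0, 0, 0.9, 0, 0, 0, 0.03, 0, 0, 1.2, 0, 0, 0, 0.03, 0, 0, 1.4, 0, 0, 0, 0.03, 0, 0, 1.5, 0, 0, 0, 0.03, 0, 0, 1.5, 0, 0, 0, 0.03, 0, 0, 1.5, 0, 0, 0, 0.03],
)

```text
t: 29.0
tool_pos: [0.5359, 0.279, 0.0045]
eef_rot: [-3.142, -0.0, 0.02]
ft_force: [0.7, 0.4, -0.0]
width: 0.0481
finger_force: 0.0
```

Run:
```python
from h import *
s,d=wrist(); print(s["t"],s["tool_pos"],s["width"],s["ft_force"])
P=wcloud(d); Ti=np.linalg.inv(d["tool"]); Q=P@Ti[:3,:3].T+Ti[:3,3]
for z in np.arange(-.05,.01,.004):
    for sg in(1,-1):
        m=(Q[...,2]>=z)&(Q[...,2]<z+.004)&(abs(Q[...,0])<.012)&(sg*Q[...,1]>.018)&(sg*Q[...,1]<.046)
        k=Q[m]
        if len(k): print(round(z,3),sg,len(k),np.round([k[:,0].min(),k[:,0].max(),k[:,1].min(),k[:,1].max()],3))
```

```text
29.0 [0.53589532 0.27901444 0.00450885] 0.04811193749582665 [ 0.66744892  0.39354541 -0.01940202]
-0.05 1 128 [-0.008  0.01   0.024  0.038]
-0.05 -1 127 [-0.008  0.01  -0.038 -0.023]
-0.046 1 110 [-0.008  0.01   0.024  0.039]
-0.046 -1 108 [-0.007  0.01  -0.039 -0.023]
-0.042 1 90 [-0.008  0.01   0.024  0.038]
-0.042 -1 102 [-0.008  0.01  -0.038 -0.023]
-0.038 1 80 [-0.007  0.01   0.024  0.037]
-0.038 -1 82 [-0.006  0.01  -0.037 -0.023]
-0.034 1 62 [-0.008  0.009  0.024  0.033]
-0.034 -1 54 [-0.008  0.01  -0.031 -0.024]
-0.03 1 1 [0.004 0.004 0.024 0.024]
-0.03 -1 2 [ 0.002  0.008 -0.026 -0.024]
-0.022 1 83 [-0.011  0.012  0.024  0.033]
-0.022 -1 432 [-0.012  0.012 -0.046 -0.018]
-0.018 1 123 [-0.012  0.012  0.025  0.033]
-0.018 -1 463 [-0.012  0.012 -0.046 -0.018]
-0.014 1 32 [-0.011  0.01   0.025  0.026]
-0.01 1 37 [-0.011  0.012  0.025  0.026]
-0.006 1 30 [-0.012  0.011  0.025  0.026]
-0.002 1 286 [-0.012  0.012  0.019  0.026]
0.002 1 334 [-0.009  0.012  0.037  0.046]
```

Confirmed: tips sit at tool z −0.030 (world 0.0345) with no contact; the rib reads 0.0225. I'll go 7.5 mm lower and close.

Emit:
jog_arm(
  commands=[0, 0, 0.3, 0, 0, 0, 0.03, 0, 0, 0.6, 0, 0, 0, 0.03, 0, 0, 0.75, 0, 0, 0, 0.03, 0, 0, 0.75, 0, 0, 0, 0.03, 0, 0, 0.75, 0, 0, 0, -1, 0, 0, 0.75, 0, 0, 0, -1, 0, 0, 0.75, 0, 0, 0, -1, 0, 0, 0.75, 0, 0, 0, -1],
  grip_force=40,
)

```text
t: 29.85
tool_pos: [0.5359, 0.279, -0.003]
eef_rot: [-3.142, -0.0, 0.02]
ft_force: [-0.4, 0.2, 0.3]
width: 0.0295
finger_force: 40.0
```

Emit:
jog_arm(
  commands=[0, 0, 0, 0, 0, 0, -1, 0, 0, 0, 0, 0, 0, -1, 0, 0, 0, 0, 0, 0, -1, 0, 0, 0, 0, 0, 0, -1, 0, 0, -0.3, 0, 0, 0, -1, 0, 0, -0.6, 0, 0, 0, -1, 0, 0, -1, 0, 0, 0, -1, 0, 0, -1, 0, 0, 0, -1],
)

```text
t: 30.65
tool_pos: [0.5362, 0.2791, 0.0076]
eef_rot: [-3.141, -0.001, 0.02]
ft_force: [-0.1, -0.3, -1.5]
width: 0.0295
finger_force: 40.0
```

Gripped (width 29.5 mm, 1.5 N weight). I'll carry m0 to the outline at deck y = −87.

Emit:
jog_arm(
  commands=[0, 0, -2, 0, 0, 0, -1, 0, 0, -4, 0, 0, 0, -1, 0, 0, -6.5, 0, 0, 0, -1, 0, 0, -9, 0, 0, 0, -1, 0, 0, -11.3, 0, 0, 0, -1, 0, 0, -11.3, 0, 0, 0, -1, -0.2, 2.5, -11.3, 0, 0, 0, -1, -0.3, 5, -11.3, 0, 0, 0, -1],
)

```text
t: 31.45
tool_pos: [0.533, 0.2285, 0.1187]
eef_rot: [3.141, 0.001, 0.021]
ft_force: [0.9, -0.9, -2.3]
width: 0.0295
finger_force: 40.0
```

Emit:
jog_arm(
  commands=[-0.3, 4, 0, 0, 0, 0.5, -1, -0.7, 8.5, 0, 0, 0, 1, -1, -1, 13, 0, 0, 0, 1.5, -1, -1.4, 18, 0, 0, 0, 2, -1, -1.8, 23, 0, 0, 0, 2.5, -1, -2.1, 28, 0, 0, 0, 3.2, -1, -2.3, 31.5, 0, 0, 0, 3.2, -1, -2.4, 33, 0, 0, 0, 3.2, -1],
)

```text
t: 32.25
tool_pos: [0.5156, -0.1041, 0.1188]
eef_rot: [-3.142, 0.001, -0.039]
ft_force: [-0.2, 0.7, -1.4]
width: 0.0298
finger_force: 40.0
```

Emit:
jog_arm(
  commands=[0, 0, 0, 0, 0, 0, -1, 0, 0, 1, 0, 0, 0, -1, 0, 0, 2.5, 0, 0, 0, -1, 0, 0, 4, 0, 0, 0, -1, 0, 0, 5.5, 0, 0, 0, -1, 0, 0, 6.6, 0, 0, 0, -1, 0, 0, 7, 0, 0, 0, -1, 0, 0, 7, 0, 0, 0, -1],
)

```text
t: 33.05
tool_pos: [0.5162, -0.1008, 0.0493]
eef_rot: [-3.141, 0.001, -0.035]
ft_force: [-0.4, 0.6, -1.5]
width: 0.0293
finger_force: 40.0
```

Emit:
jog_arm(
  commands=[0, 0, 0.2, 0, 0, 0, -1, 0, 0, 0.4, 0, 0, 0, -1, 0, 0, 0.6, 0, 0, 0, -1, 0, 0, 0.6, 0, 0, 0, -1, 0, 0, 0.6, 0, 0, 0, -1, 0, 0, 0.6, 0, 0, 0, -0.1, 0, 0, 0.6, 0, 0, 0, -0.1, 0, 0, 0.6, 0, 0, 0, -0.1],
)

```text
t: 33.85
tool_pos: [0.5165, -0.1015, 0.0441]
eef_rot: [3.142, -0.0, -0.036]
ft_force: [-1.0, 0.3, 0.9]
width: 0.0413
finger_force: 0.0
```

Emit:
jog_arm(
  commands=[0, 0, 0, 0, 0, 0, -0.1, 0, 0, 0, 0, 0, 0, -0.1, 0, 0, -1, 0, 0, 0, -0.1, 0, 0, -3, 0, 0, 0, -0.1, 0, 0, -6, 0, 0, 0, -0.1, 0, 0, -10, 0, 0, 0, -0.1, 0, 0, -13, 0, 0, 0, -0.1, 0, 0, -15, 0, 0, 0, -0.1],
)

```text
t: 34.65
tool_pos: [0.517, -0.1016, 0.1971]
eef_rot: [3.141, -0.003, -0.036]
ft_force: [-0.5, 0.2, -0.7]
width: 0.0418
finger_force: 0.0
```

```bash
cat >> h.py <<'E'
def deckmags(d):
    c,s=np.cos(-.0365),np.sin(-.0365); P=wcloud(d); D=(P[...,:2]-[.520,-.0137])@np.array([[c,-s],[s,c]])
    m=(P[...,2]>.083)&(P[...,2]<.1)&(abs(D[...,0])<.085)&(abs(D[...,1])<.13)
    nn,L,st,_=cv2.connectedComponentsWithStats(m.astype(np.uint8),connectivity=4)
    for i in range(1,nn):
        if st[i,4]<150: continue
        r=cv2.minAreaRect((D[L==i]*1000).astype(np.float32)); print("deck",st[i,4],np.round(r[0],1),np.round(r[1],1),round(r[2],1),np.round(np.nanmedian(P[L==i][:,2]),4))
E
python3 - <<'E'
from h import *
s,d=wrist(); print(s["t"],s["tool_pos"],s["eef_rot"],s["width"]); deckmags(d); mags(d)
E
```

```text
34.65 [ 0.51699932 -0.10159684  0.19713859] [ 3.14083483e+00 -3.10761469e-03 -3.58496578e-02] 0.04184778636978291
deck 2452 [ -0.3 -88.4] [89.1 30.7] 0.0 0.0909
719 [528.9 344. ] [32.4 89.4] 87.1 0.0443
564 [438.8 274.3] [31.4 64.8] 89.6 0.0443
```

m0 stands in its outline (deck 0, −88). Next is m1.

Emit:
jog_arm(
  commands=[0, -4, 0, 0, 0, 0.5, 0.03, -0.1, -9, 0, 0, 0, 0.5, 0.03, -0.1, -14, 0, 0, 0, 0.5, 0.03, -0.2, -19, 0, 0, 0, 0.5, 0.03, -0.2, -24, 0, 0, 0, 0.5, 0.03, -0.3, -29, 0, 0, 0, 0.5, 0.03, -0.3, -34, 0, 0, 0, 0.5, 0.03, -0.3, -38, 0, 0, 0, 0.5, 0.03],
)

```text
t: 35.5
tool_pos: [0.5265, 0.281, 0.1939]
eef_rot: [-3.141, 0.0, -0.044]
ft_force: [0.1, -0.3, 0.2]
width: 0.0482
finger_force: 0.0
```

Emit:
jog_arm(
  commands=[-0.1, -3.5, 0, 0, 0, 0, 0.03, -0.1, -6, 0, 0, 0, 0, 0.03, -0.1, -6.7, 0, 0, 0, 0, 0.03, -0.1, -6.7, 2, 0, 0, 0, 0.03, -0.1, -6.7, 5, 0, 0, 0, 0.03, -0.1, -6.7, 8, 0, 0, 0, 0.03, -0.1, -6.7, 9, 0, 0, 0, 0.03, -0.1, -6.7, 9, 0, 0, 0, 0.03],
)

```text
t: 36.3
tool_pos: [0.5286, 0.3445, 0.103]
eef_rot: [3.14, 0.002, -0.045]
ft_force: [-0.4, 0.8, 0.6]
width: 0.0482
finger_force: 0.0
```

Run:
```python
from h import *
s,d=wrist(); print(s["t"],s["tool_pos"],s["eef_rot"],s["width"]); mags(d)
```

```text
36.3 [0.52859031 0.34446796 0.10301102] [ 3.14026587e+00  2.09429925e-03 -4.52093438e-02] 0.04821214821675478
3412 [528.4 345.1] [30.4 90.7] 86.9 0.0449
```

Emit:
jog_arm(
  commands=[0, 0, 2.5, 0, 0, 0.5, 0.03, 0, 0, 5, 0, 0, 0.5, 0.03, 0, 0, 7.5, 0, 0, 0.5, 0.03, 0, 0, 9, 0, 0, 0.5, 0.03, 0, 0, 10, 0, 0, 0.5, 0.03, 0, 0, 10.5, 0, 0, 0.5, 0.03, 0, 0, 10.7, 0, 0, 0.5, 0.03, 0, 0, 10.7, 0, 0, 0.5, 0.03],
)

```text
t: 37.15
tool_pos: [0.5295, 0.3455, -0.0024]
eef_rot: [-3.141, -0.001, -0.053]
ft_force: [0.3, -0.0, -0.5]
width: 0.0481
finger_force: 0.0
```

Emit:
jog_arm(
  commands=[0, 0, 0, 0, 0, 0, -1, 0, 0, 0, 0, 0, 0, -1, 0, 0, 0, 0, 0, 0, -1, 0, 0, 0, 0, 0, 0, -1, 0, 0, 0, 0, 0, 0, -1, 0, 0, -0.3, 0, 0, 0, -1, 0, 0, -0.7, 0, 0, 0, -1, 0, 0, -1, 0, 0, 0, -1],
)

```text
t: 37.95
tool_pos: [0.5291, 0.3453, 0.0072]
eef_rot: [3.142, -0.0, -0.053]
ft_force: [1.6, -0.5, -2.2]
width: 0.0299
finger_force: 40.0
```

Emit:
jog_arm(
  commands=[0, 0, -2, 0, 0, 0, -1, 0, 0, -4, 0, 0, 0, -1, 0, 0, -6.5, 0, 0, 0, -1, 0, 0, -9, 0, 0, 0, -1, 0, 0, -11.3, 0, 0, 0, -1, 0, 0, -11.3, 0, 0, 0, -1, 0.1, 2.5, -11.3, 0, 0, 0, -1, 0.2, 5, -11.3, 0, 0, 0, -1],
)

```text
t: 38.75
tool_pos: [0.5274, 0.2948, 0.1186]
eef_rot: [3.141, 0.002, -0.052]
ft_force: [0.1, -0.4, -1.7]
width: 0.0296
finger_force: 40.0
```

Emit:
jog_arm(
  commands=[0.1, 4, 0, 0, 0, -0.2, -1, 0.3, 8, 0, 0, 0, -0.4, -1, 0.4, 12, 0, 0, 0, -0.6, -1, 0.5, 16, 0, 0, 0, -0.8, -1, 0.6, 20, 0, 0, 0, -1, -1, 0.7, 22.2, 0, 0, 0, -1, -1, 0.7, 22.2, 0, 0, 0, -1, -1, 0.7, 22.2, 0, 0, 0, -1, -1],
)

```text
t: 39.55
tool_pos: [0.5231, 0.0734, 0.1192]
eef_rot: [-3.141, 0.001, -0.037]
ft_force: [0.3, -0.4, -1.1]
width: 0.0297
finger_force: 40.0
```

Emit:
jog_arm(
  commands=[0, 0, 0, 0, 0, 0, -1, 0, 0, 1, 0, 0, 0, -1, 0, 0, 2.5, 0, 0, 0, -1, 0, 0, 4, 0, 0, 0, -1, 0, 0, 5.5, 0, 0, 0, -1, 0, 0, 6.6, 0, 0, 0, -1, 0, 0, 7, 0, 0, 0, -1, 0, 0, 7, 0, 0, 0, -1],
)

```text
t: 40.35
tool_pos: [0.5233, 0.0735, 0.0494]
eef_rot: [3.142, 0.001, -0.036]
ft_force: [-0.4, -0.0, -2.3]
width: 0.0299
finger_force: 40.0
```

Emit:
jog_arm(
  commands=[0, 0, 0.2, 0, 0, 0, -1, 0, 0, 0.4, 0, 0, 0, -1, 0, 0, 0.6, 0, 0, 0, -1, 0, 0, 0.6, 0, 0, 0, -1, 0, 0, 0.6, 0, 0, 0, -1, 0, 0, 0.6, 0, 0, 0, -0.1, 0, 0, 0.6, 0, 0, 0, -0.1, 0, 0, 0.6, 0, 0, 0, -0.1],
)

```text
t: 41.15
tool_pos: [0.5237, 0.0733, 0.0441]
eef_rot: [-3.142, -0.0, -0.036]
ft_force: [0.5, 0.8, -0.4]
width: 0.0411
finger_force: 0.0
```

Emit:
jog_arm(
  commands=[0, 0, 0, 0, 0, 0, -0.1, 0, 0, 0, 0, 0, 0, -0.1, 0, 0, -1, 0, 0, 0, -0.1, 0, 0, -3, 0, 0, 0, -0.1, 0, 0, -6, 0, 0, 0, -0.1, 0, 0, -10, 0, 0, 0, -0.1, 0, 0, -13, 0, 0, 0, -0.1, 0, 0, -15, 0, 0, 0, -0.1],
)

```text
t: 41.95
tool_pos: [0.5241, 0.0733, 0.1971]
eef_rot: [-3.141, -0.003, -0.036]
ft_force: [0.4, -0.5, -0.5]
width: 0.042
finger_force: 0.0
```

Run:
```python
from h import *
s,d=wrist(); print(s["t"],s["tool_pos"],s["eef_rot"],s["width"]); deckmags(d); mags(d)
```

```text
41.95 [0.52414172 0.07332771 0.19714923] [-3.14130555 -0.00322009 -0.03590109] 0.04195523111375454
deck 2518 [ 0.5 86.6] [30.1 89.4] 89.4 0.0909
deck 1922 [ -0.6 -87.3] [31.4 90.5] 89.7 0.0908
928 [438.5 275.1] [66.4 31.6] 1.7 0.0446
```

m1 placed (deck 0.5, 86.6). Now m2.

Emit:
jog_arm(
  commands=[-2, -4, 0, 0, 0, -0.4, 0.03, -4.1, -8, 0, 0, 0, -0.8, 0.03, -6.2, -12, 0, 0, 0, -1.2, 0.03, -8.3, -16, 0, 0, 0, -1.6, 0.03, -10.3, -19.8, 0, 0, 0, -2, 0.03, -10.3, -19.8, 3, 0, 0, -2, 0.03, -10.3, -19.8, 6, 0, 0, -2, 0.03, -10.3, -19.8, 6, 0, 0, -2, 0.03],
)

```text
t: 42.8
tool_pos: [0.4255, 0.2741, 0.131]
eef_rot: [3.139, 0.005, -0.0]
ft_force: [-0.9, -0.2, 0.7]
width: 0.0478
finger_force: 0.0
```

Run:
```python
from h import *
s,d=wrist(); print(s["t"],s["tool_pos"],s["eef_rot"],s["width"]); mags(d)
```

```text
42.8 [0.42553684 0.27405805 0.13104809] [ 3.13880507e+00  5.33749814e-03 -3.90911934e-04] 0.047787311918415565
2780 [426.9 276. ] [30.1 89.2] 90.0 0.0449
```

Emit:
jog_arm(
  commands=[0, 0, 3, 0, 0, 0, 0.03, 0, 0, 6, 0, 0, 0, 0.03, 0, 0, 9, 0, 0, 0, 0.03, 0, 0, 11.5, 0, 0, 0, 0.03, 0, 0, 13, 0, 0, 0, 0.03, 0, 0, 13.5, 0, 0, 0, 0.03, 0, 0, 13.7, 0, 0, 0, 0.03, 0, 0, 13.7, 0, 0, 0, 0.03],
)

```text
t: 43.65
tool_pos: [0.4285, 0.2751, -0.002]
eef_rot: [-3.141, -0.001, -0.001]
ft_force: [-0.3, 0.7, 1.3]
width: 0.0479
finger_force: 0.0
```

Emit:
jog_arm(
  commands=[0, 0, 0, 0, 0, 0, -1, 0, 0, 0, 0, 0, 0, -1, 0, 0, 0, 0, 0, 0, -1, 0, 0, 0, 0, 0, 0, -1, 0, 0, 0, 0, 0, 0, -1, 0, 0, -0.3, 0, 0, 0, -1, 0, 0, -0.7, 0, 0, 0, -1, 0, 0, -1, 0, 0, 0, -1],
)

```text
t: 44.45
tool_pos: [0.4277, 0.2748, 0.0072]
eef_rot: [3.142, 0.0, -0.001]
ft_force: [0.7, 1.0, -1.0]
width: 0.0299
finger_force: 40.0
```

Emit:
jog_arm(
  commands=[0, 0, -2, 0, 0, 0, -1, 0, 0, -4, 0, 0, 0, -1, 0, 0, -7, 0, 0, 0, -1, 0, 0, -10, 0, 0, 0, -1, 0, 0, -13, 0, 0, 0, -1, 0, 0, -13, 0, 0, 0, -1, 0.8, 2.8, -13, 0, 0, 0.2, -1, 1.6, 5.6, -13, 0, 0, 0.4, -1],
)

```text
t: 45.25
tool_pos: [0.4432, 0.2183, 0.1362]
eef_rot: [3.141, 0.001, -0.007]
ft_force: [-0.1, -0.5, -1.8]
width: 0.0298
finger_force: 40.0
```

Emit:
jog_arm(
  commands=[1.2, 4.3, 0, 0, 0, 0.3, -1, 2.4, 8.6, 0, 0, 0, 0.6, -1, 3.6, 12.9, 0, 0, 0, 0.9, -1, 4.8, 17.2, 0, 0, 0, 1.2, -1, 6.2, 21.5, 0, 0, 0, 1.5, -1, 7.3, 25.0, 0, 0, 0, 1.7, -1, 7.7, 26.1, 0, 0, 0, 1.7, -1, 7.7, 26.1, 0, 0, 0, 1.7, -1],
)

```text
t: 46.05
tool_pos: [0.5183, -0.0437, 0.136]
eef_rot: [-3.141, 0.001, -0.04]
ft_force: [-0.4, 0.3, -1.2]
width: 0.03
finger_force: 40.0
```

Emit:
jog_arm(
  commands=[0, 0, 0, 0, 0, 0, -1, 0, 0, 0, 0, 0, 0, -1, 0, 0, 1, 0, 0, 0, -1, 0, 0, 2, 0, 0, 0, -1, 0, 0, 3, 0, 0, 0, -1, 0, 0, 3, 0, 0, 0, -1, 0, 0, 3, 0, 0, 0, -1, 0, 0, 3, 0, 0, 0, -1],
)

```text
t: 46.85
tool_pos: [0.5188, -0.0428, 0.1071]
eef_rot: [3.142, -0.0, -0.038]
ft_force: [-0.6, -0.5, -1.0]
width: 0.0299
finger_force: 40.0
```

Run:
```python
from h import *
s,d=wrist(); p=np.array(s["tool_pos"]); y=s["eef_rot"][2]; c,sn=np.cos(-.0365),np.sin(-.0365)
print(p,y,np.array([[c,sn],[-sn,c]])@(p[:2]-[.520,-.0137])); deckmags(d)
```

```text
[ 0.51876578 -0.04283729  0.10714046] -0.03771757677661958 [-0.00017012 -0.02916293]
deck 4196 [ -0.  -87.8] [30.9 88.8] 89.9 0.0909
deck 3724 [ 0.4 86.5] [31.3 89.6] 89.6 0.0907
```

Emit:
jog_arm(
  commands=[0, 0, 1.5, 0, 0, 0, -1, 0, 0, 3, 0, 0, 0, -1, 0, 0, 4.3, 0, 0, 0, -1, 0, 0, 5.2, 0, 0, 0, -1, 0, 0, 5.8, 0, 0, 0, -1, 0, 0, 6.2, 0, 0, 0, -1, 0, 0, 6.3, 0, 0, 0, -1, 0, 0, 6.3, 0, 0, 0, -1],
)

```text
t: 47.7
tool_pos: [0.5187, -0.0428, 0.0441]
eef_rot: [3.142, -0.0, -0.038]
ft_force: [0.7, -0.4, -1.5]
width: 0.0299
finger_force: 40.0
```

Emit:
jog_arm(
  commands=[0, 0, 0, 0, 0, 0, -1, 0, 0, 0, 0, 0, 0, -0.1, 0, 0, 0, 0, 0, 0, -0.1, 0, 0, 0, 0, 0, 0, -0.1, 0, 0, 0, 0, 0, 0, -0.1, 0, 0, -1, 0, 0, 0, -0.1, 0, 0, -3, 0, 0, 0, -0.1, 0, 0, -6, 0, 0, 0, -0.1],
)

```text
t: 48.5
tool_pos: [0.5178, -0.0427, 0.1043]
eef_rot: [-3.141, 0.002, -0.038]
ft_force: [-0.2, -0.2, 0.2]
width: 0.0418
finger_force: 0.0
```

Emit:
jog_arm(
  commands=[0, 0, -3, 0, 0, 0, -0.1, 0, 0, -6, 0, 0, 0, -0.1, 0, 0, -9, 0, 0, 0, -0.1, 0, 0, -12, 0, 0, 0, -0.1, 0, 0, -14, 0, 0, 0, -0.1, 0, 0, -14, 0, 0, 0, -0.1, 0, 0, -14, 0, 0, 0, -0.1, 0, 0, -14, 0, 0, 0, -0.1],
)

```text
t: 49.3
tool_pos: [0.518, -0.0427, 0.2428]
eef_rot: [-3.141, 0.002, -0.038]
ft_force: [0.2, -0.4, 0.5]
width: 0.0416
finger_force: 0.0
```

Run:
```python
from h import *
from rig import imaging
s,d=wrist(); print(s["t"],s["tool_pos"],s["width"]); deckmags(d); mags(d)
sc=imaging.get_image("scene"); P=cloud(sc)
m=(P[...,2]>.066)&(P[...,2]<.09)&(abs(P[...,0]-.511)<.06)&(abs(P[...,1]+.35)<.04); print("scraper",np.median(P[m],0))
a=cv2.resize(sc["image"],(400,250)); w=wrist_warp(d,.03,.40,.66,-.42,.16); w=cv2.resize(w,(696,312))
I=np.zeros((570,700,3),np.uint8); I[:250,:400]=a; I[255:567,:696]=w; cv2.imwrite("pics/end.png",I[:,:,::-1])
```

```text
49.3 [ 0.51795405 -0.04271642  0.24284236] 0.04156326959344402
deck 1928 [ -0.5 -88.1] [31.4 89.5] 89.9 0.0909
deck 1930 [ -0.8 -28.9] [88.6 30.1] 0.6 0.0909
deck 1778 [ 0.3 86.2] [30.9 89.1] 89.7 0.0908
scraper [ 0.52034811 -0.34957434  0.07518903]
```

View pics/end.png

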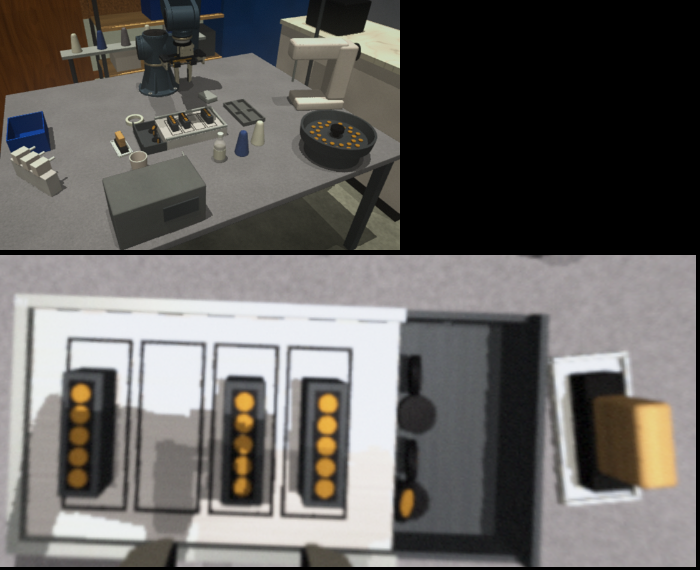

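The end picture shows three magazines inside their own outlines (px 90,430; 243,440; 323,440), five blanks in the tray near (410,430), the scraper in its rest (600,430) and an empty bin. I'll hand it in.

```bash
python3 -c "
from rig import finish_job
print(finish_job())"
```

```text
the job is handed in; nothing more can be done
None
```

The job is handed in at about 49 s (no verdict was returned): by the final images, all five blanks are in the catch tray, the scraper is standing in its rest, and the three magazines in the bin are upright in outlines of their own, each within about 2 mm of centre.

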